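Stock the rotary showcase with cartons, foot end down

TASK

Stock the rotary showcase with all the cartons that lie loose on the counter, one to a bay, each standing upright on its heavy end: a vase with a thick glass foot is packed in it, and only the way it tilts when lifted tells which end that is. Load each carton into the free bay at the loading gap of the clear hood, and turn the showcase by the grip bar on top, which clicks from bay to bay, to bring up a free bay for the next; the bay with the sample vase stays as it is. When every carton is in, leave the showcase clicked in place with an empty bay at the gap, and do not disturb the jar, the roll of tape or the blue crate.

Things in the scene. Friction and masses are not known exactly. Their poses are not given: they have to be found in the camera images.
- carton1_mid (a point): Middle of a plain kraft carton, 120 x 48 x 48 mm, 0.4 to 0.5 kg, lying on a long side, any way round (middle 24 mm above the counter). x axis along the 120 mm, but +x may be the heavy or the light end: both ends look alike. The vase inside puts the balance point about 35 mm from the middle towards one end, which differs from carton to carton. May be absent.
- carton2_mid (a point): Middle of a like carton. The varnished board is slippery (friction about 0.2): pinched lightly (20 N) from above across its width, at mid-length, and lifted, it swings in the pads heavy end down; pinched so about 33 mm from the middle towards the light end and lifted clear, it swings down and hangs nearly upright, heavy end lowest. A firm grip (60 N or more) then keeps it so.
- carton3_mid (a point): Middle of a like carton, all as the others. Heavy end unknown at the start. May be absent.
- carton4_mid (a point): Middle of a like carton, all as the others. Heavy end unknown at the start. May be absent.
- display: fixed foot (368 mm across, 34 mm high, white, red trim) and clear hood; origin on the counter under the axis, z up, -x towards the loading gap. The hood (wall of 180 mm radius, flat cover with its top 180 mm above the counter) closes all but the 90 degree sector about -x, open in front and above from the post outwards: only the bay there can be loaded. Loaded bays pass under the cover.
- gap (a point): centre of the bay at the loading gap, on the turntable's upper face (46 mm above the counter, 115 mm from the axis); fixed, does not turn with the turntable. The turntable, a white disc 340 mm across, has six equal bays centred 115 mm from the axis, 60 degrees apart, each 72 mm wide between fences 50 mm high, from a hub drum of 68 mm radius to a rim rail 20 mm high at 162 mm
- turret (a joint): angle of the turntable, rad, counter-clockwise from above positive, turns without end either way; a spring detent pulls it to the nearest multiple of 60 degrees (0, 1.047, 2.094 ..), at most about 0.3 N m to get over. At 0 the vase's bay is at the gap. Starts at any of the six positions
- knob (a point): middle of the black grip bar on top of the turntable's post, on the axis, 225 mm above the counter, turning with the turntable: 64 mm long along this x axis, 16 mm thick along y, 42 mm high (202 to 244 mm above the counter)
- vase (a point): middle of the green glass sample vase (52 mm across, 104 mm high), fixed to the turntable in the centre of one bay (115 mm from the axis, on the turntable's own -x side); that bay takes no carton. The other five bays are free at the start
- jar_mid (a point): bystander: clear jar with orange lid, 68 mm across, 105 mm high; its middle
- tape_mid (a point): bystander: roll of brown packing tape lying flat, 104 mm across, 48 mm high; its middle
- crate_mid (a point): bystander: blue slatted crate, 160 x 100 x 60 mm; its middle
Things that resemble listed ones, but are neither listed nor needed, are in the scene too. What is shaped like the part that bears carton3_mid but green is not meant. What is shaped like the part that bears carton4_mid but pink is not meant.

How it is judged:
At the end, for the whole second after the job is handed in: Every carton present stands on its heavy end in a bay, upright within 5 degrees, middle 100 to 112 mm above the counter, 70 to 150 mm from the axis, at rest; no carton nor the vase within 68 mm of the gap bay's centre (from above); turntable at rest within 5 degrees of a click position (height (world z) of carton1_mid between 0.1 and 0.112 m and horizontal distance between carton1_mid and knob between 0.07 and 0.15 m and (angle between carton1_mid's own x axis and vertical below 0.1 rad or angle between carton1_mid's own x axis and vertical above 3.04 rad) and height (world z) of each of carton1_c1, carton2_c1, carton3_c1, carton4_c1 below 0.085 m and horizontal distance between each of carton1_mid, carton2_mid, carton3_mid, carton4_mid, vase and gap above 0.068 m and linear speed of each of carton1, carton2, carton3, carton4 below 0.02 m/s and height (world z) of carton2_mid between 0.1 and 0.112 m and horizontal distance between carton2_mid and knob between 0.07 and 0.15 m and (angle between carton2_mid's own x axis and vertical below 0.1 rad or angle between carton2_mid's own x axis and vertical above 3.04 rad) and height (world z) of carton3_mid between 0.1 and 0.112 m and horizontal distance between carton3_mid and knob between 0.07 and 0.15 m and (angle between carton3_mid's own x axis and vertical below 0.1 rad or angle between carton3_mid's own x axis and vertical above 3.04 rad) and height (world z) of carton4_mid between 0.1 and 0.112 m and horizontal distance between carton4_mid and knob between 0.07 and 0.15 m and (angle between carton4_mid's own x axis and vertical below 0.1 rad or angle between carton4_mid's own x axis and vertical above 3.04 rad) and (angle between the x axis of knob and the x axis of display, either way round below 0.09 rad or angle between the x axis of knob and the x axis of display, either way round between 0.957 and 1.137 rad) and velocity of joint turret between -0.05 and 0.05 rad/s); the robot touches nothing.
It fails at once if the jar is tipped over or pushed more than 40 mm (distance of jar_mid from where it was at the start of the episode above 0.04 m or angle between jar_mid's own z axis and vertical above 0.5 rad).
It fails at once if the roll of tape is tipped over or pushed more than 40 mm (distance of tape_mid from where it was at the start of the episode above 0.04 m or angle between tape_mid's own z axis and vertical above 0.5 rad).
It fails at once if the blue crate is tipped over or pushed more than 40 mm (distance of crate_mid from where it was at the start of the episode above 0.04 m or angle between crate_mid's own z axis and vertical above 0.5 rad).
Of carton1, carton2, carton3, carton4 only 3 to 4 are there at a start; the rules pass over those that are not, and their reading is None.
At some moment in a run one of carton1, carton2, carton3, carton4 may be knocked a few centimetres aside while the robot is not near it.
It also fails if it takes over 210 s, if anything falls off the work surface, if the arm or the gripper's body presses on something with over 40 N, if the wrist force passes 120 N, or if a joint passes its speed limit or range.

ROBOT

A 6-joint arm with a two-finger parallel gripper is mounted at the origin on the work surface. World frame = base frame: x ahead of the robot, y to its left, z up, the work surface at z = 0. Lengths are in m, angles in rad, forces in N, time in s.
With the tool pointing down it reaches from about 0.375 to 0.9 m from the base axis. Payload 3.1 kg.
Tool frame: the origin (TCP) lies at the very end of the fingers, on their centre line; the grasp point (between the pads) lies 19 mm behind it; z points along the fingers, y is the direction in which the jaws open and shut (so a half turn about z gives the same grasp; the last joint's range is limited). The gripper opens to 87 mm and grips with 3 to 60 N. Pads are 19 mm wide; open, the fingers measure 117 mm over their backs; the gripper's body (75 mm by 190 mm) begins 51 mm behind the grasp point.
Start: joints at [-1.294, 0.527, 1.433, -0, 1.181, -0.178], TCP at [0.275, -0.561, 0.223] pointing down, gripper open.
Joint ranges: [-3.08, 3.08], [-0.75, 2.2], [0.22, 2.44], [-1.43, 4.57], [0, 2.65], [-2.85, 2.85]. Speed limits (rad/s): [2.79, 2.79, 3.14, 3.14, 3.14, 3.14].

INTERFACE

Orientations are given as a unit quaternion [x, y, z, w].
In Python, from station import arm gives the robot as it stands.
- The arm moves only by the shell command python3 -m inch 'ROWS' [FORCE]. ROWS is JSON, one flat list of numbers, 5 for each row, row after row: the shift along the tool's x, y, z in m, then the turn about the tool's z in degrees, then the gripper's target within -1 to 1 (shut at 1, half-way at 0, fully open at -1). A call has exactly 5 rows; each row shifts and turns the commanded pose from where the row before left it, along the tool's axes as they then stand; what a row does not reach is not made up. A row lasts 1/12 s, in which the tool goes at most 41.7 mm and 7.16 degrees, less where a joint would pass 70% of its speed; a pose out of reach is approached as far as the arm can. A call is refused whole if a number of a shift passes 0.0417 or a number of a turn 7.16, either way. A call with a gripper value outside its range is refused whole. The fingers move at their own pace and stop on an object; FORCE is the grip in N (left out, the last holds). Time passes only in rows, so rows that do not move let the fingers close, or fill a call up. It gives the time, the measured TCP pose, the force and the opening at its end, in the units of the state.
- arm.state(): the state, without advancing time (a new reading comes with each control period).
- arm.snapshot(name): name is "scene" or "top"; returns (picture, depth): 420x560x3 uint8, blue, green, red; 420x560 float32, m along the optical axis (not along the pixel's ray), 0 where there is no reading.
- arm.calibration(name): a dict with "fovy" (degrees; the focal length in pixels is half the picture's height over the tangent of half this angle, whatever the lens; pixels are square), "cx", "cy" (the principal point, pixels), "rvec" (rotation vector, rad) and "tvec" (3), from world to camera coordinates, as OpenCV has them. Camera axes: x right, y down, z forward; pixel columns grow to the right and rows downward; lengths in m; the calibration is good to about 2 mm. A picture is of the moment at which its call begins. calibration takes no time and is no camera call.
- arm.sign_off(): hands the job in, once; it reports no verdict.
The state is a dict: "clock": time; "qpos": joint angles; "joint_velocities": joint speeds; "joint_torque": joint torques, N m; "tool_pos": TCP position; "tool_rot": TCP orientation; "contact_force": force on the tool from outside, world axes, zero at the start; "torque": the same for the moment, N m; "opening": finger opening in m.
Only numpy, scipy, OpenCV 4.12 (cv2) and the standard library are available. Lean on these libraries where they do the work, as an engineer would, in place of code of your own. Each camera call takes 0.05 s, during which the arm holds its last target.

## Working session

There is one attempt and no reset: what is moved stays moved. The work goes in short steps, Python scripts to look and compute and a shell command to move; the robot and the scene stay as the last step left them, time stands still between calls to the robot, and variables do not carry over. Pictures are saved under pics/ and viewed, and the job is handed in when it is done.

```bash
ls; mkdir -p pics
python3 - <<'E'
from station import arm
import cv2,numpy as np
s=arm.state()
print({k:np.round(v,3).tolist() for k,v in s.items()})
for n in ("scene","top"):
    p,d=arm.snapshot(n); cv2.imwrite(f"pics/{n}0.png",p); np.save(f"pics/{n}0.npy",d)
    print(n,arm.calibration(n))
E
```

```text
pics
{'clock': 0.0, 'qpos': [-1.293, 0.528, 1.434, 0.0, 1.181, -0.178], 'joint_velocities': [-0.0, 0.0, 0.002, 0.0, -0.0, -0.0], 'joint_torque': [0.0, -44.004, -17.66, 0.063, 0.058, -0.0], 'tool_pos': [0.275, -0.56, 0.222], 'tool_rot': [0.974, 0.226, -0.0, -0.001], 'contact_force': [0.405, 0.51, -0.022], 'torque': [-0.028, -0.004, 0.005], 'opening': 0.087}
scene {'fovy': 56.73329202258332, 'cx': 278.0618498116161, 'cy': 210.5701791539859, 'rvec': array([ 1.79274851,  1.64492822, -0.70152356]), 'tvec': array([-0.13648039, -0.25063617,  1.42649305])}
top {'fovy': 44.367629615938206, 'cx': 285.90620681209344, 'cy': 201.368602987471, 'rvec': array([ 2.11444204, -2.09693601,  0.22289026]), 'tvec': array([0.08781242, 0.55155582, 1.5390588 ])}
```

View pics/scene0.png

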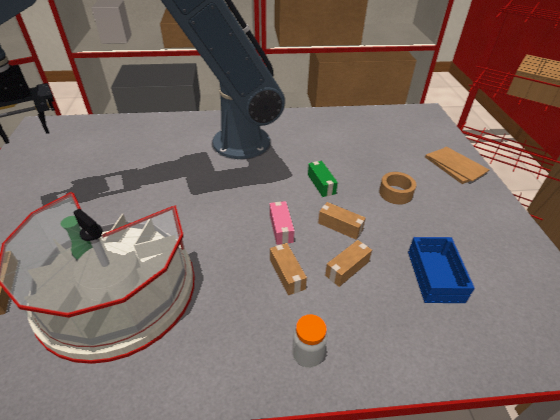

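View pics/top0.png

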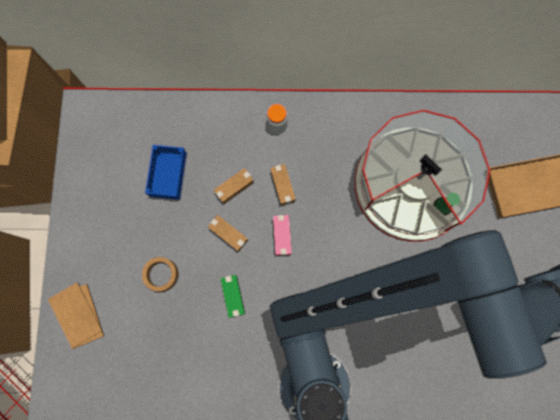

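```bash
cat > h.py <<'E'
import cv2,numpy as np
from station import arm
def cal(n):
    c=arm.calibration(n); f=210/np.tan(np.radians(c['fovy'])/2)
    K=np.array([[f,0,c['cx']],[0,f,c['cy']],[0,0,1]]); R=cv2.Rodrigues(c['rvec'])[0]; return K,R,c['tvec']
def cloud(n,d):
    K,R,t=cal(n); v,u=np.mgrid[:420,:560]
    p=np.stack([(u-K[0,2])/K[0,0]*d,(v-K[1,2])/K[1,1]*d,d],-1)
    return (p-t)@R
def ray(n,u,v,z):
    K,R,t=cal(n); c=-R.T@t; r=R.T@np.array([(u-K[0,2])/K[0,0],(v-K[1,2])/K[1,1],1]); return c+r*(z-c[2])/r[2]
def proj(n,P):
    K,R,t=cal(n); q=K@(R@np.array(P,float)+t); return q[:2]/q[2]
def cartons(n,img,W,zl=(0.035,0.06)):
    hsv=cv2.cvtColor(img,cv2.COLOR_BGR2HSV)
    ok=(W[...,2]>zl[0])&(W[...,2]<zl[1])&(W[...,0]>0.2)&(W[...,0]<1.0)
    k,l,st,ce=cv2.connectedComponentsWithStats(ok.astype(np.uint8))
    out=[]
    for i in range(1,k):
        if st[i,4]<120: continue
        m=l==i; P=W[m]; (c,s,a)=cv2.minAreaRect((P[:,:2]*1000).astype(np.float32))
        if s[0]<s[1]: a+=90; s=s[::-1]
        out.append((ce[i].round(),np.round(c),np.round(s),round((a+90)%180-90,1),np.median(P[:,2]).round(4),np.median(hsv[m],0)))
    return out
E
python3 - <<'E'
from h import *
for n in ("top","scene"):
    d=np.load(f"pics/{n}0.npy"); img=cv2.imread(f"pics/{n}0.png"); W=cloud(n,d)
    print(n,"table z",np.median(W[...,2][d>0]))
    for o in cartons(n,img,W): print(*o)
    big=cv2.resize(img[90:250,340:560] if n=="top" else img[180:370,0:220],None,fx=3.4 if n=="top" else 3,fy=3.4 if n=="top" else 3,interpolation=3); cv2.imwrite(f"pics/{n}_disp.png",big)
E
```

```text
top table z -0.0005599713885961255
[164. 171.] [649. 479.] [162. 104.] -5.2 0.0521 [109. 206. 108.]
[282. 184.] [613. 105.] [123.  48.] 17.1 0.0477 [ 16. 134. 179.]
[233. 185.] [607. 261.] [120.  52.] -53.5 0.0477 [ 16. 135. 179.]
[406. 215.] [ 530. -259.] [288. 167.] 81.1 0.0456 [ 37.  22. 225.]
[227. 232.] [455. 275.] [122.  48.] 52.3 0.0476 [ 16. 135. 179.]
[281. 235.] [449. 106.] [122.  48.] 4.4 0.0475 [172. 104. 227.]
[158. 274.] [326. 478.] [103. 102.] -42.2 0.0475 [ 16. 135. 168.]
[232. 296.] [262. 254.] [120.  49.] 13.5 0.0476 [ 66. 176. 149.]
scene table z 0.0020180508013686845
[323. 174.] [266. 252.] [124.  50.] 13.5 0.0491 [ 67. 198. 141.]
[399. 184.] [331. 476.] [105. 102.] -1.8 0.0483 [ 15. 143. 158.]
[282. 218.] [453. 104.] [124.  49.] 4.4 0.0494 [172. 121. 236.]
[342. 216.] [458. 273.] [121.  53.] 52.7 0.0489 [ 15. 143. 185.]
[448. 253.] [635. 508.] [158.  77.] 24.0 0.0497 [108. 217.  89.]
[436. 279.] [671. 440.] [189.  86.] 26.9 0.0497 [108. 217.  93.]
[349. 259.] [611. 259.] [122.  49.] -52.5 0.0491 [ 15.  143.  186.5]
[288. 265.] [616. 103.] [123.  49.] 16.9 0.0492 [ 15. 143. 187.]
[128. 329.] [ 739. -250.] [327. 109.] -59.9 0.0445 [ 18.  35. 129.]
[307. 354.] [847. 119.] [67. 32.] 73.6 0.0483 [ 17.  14. 112.]
```

Run:
```python
from h import *
img=cv2.imread("pics/top0.png"); c=img[90:330,130:310]; cv2.imwrite("pics/top_c.png",cv2.resize(c,None,fx=2.5,fy=2.5,interpolation=3))
```

```text
(no output)
```

View pics/top_c.png

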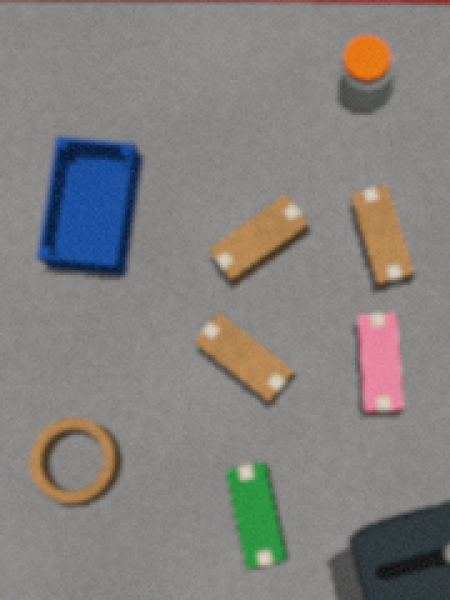

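View pics/top_disp.png

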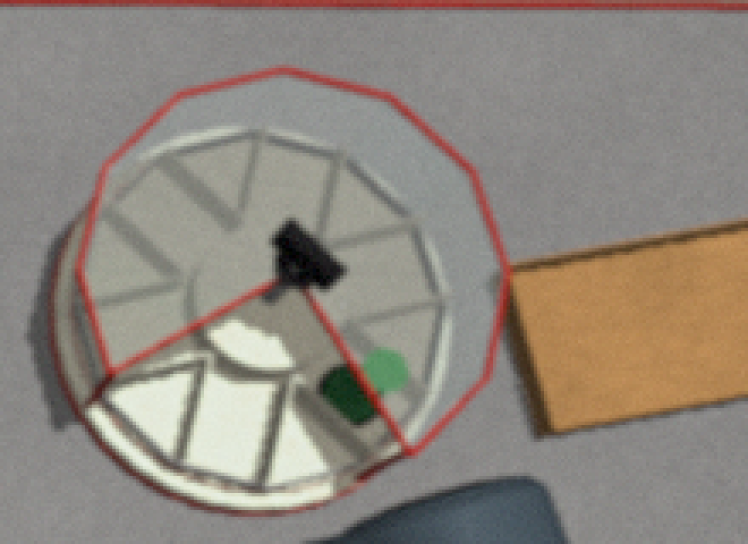

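View pics/scene_disp.png

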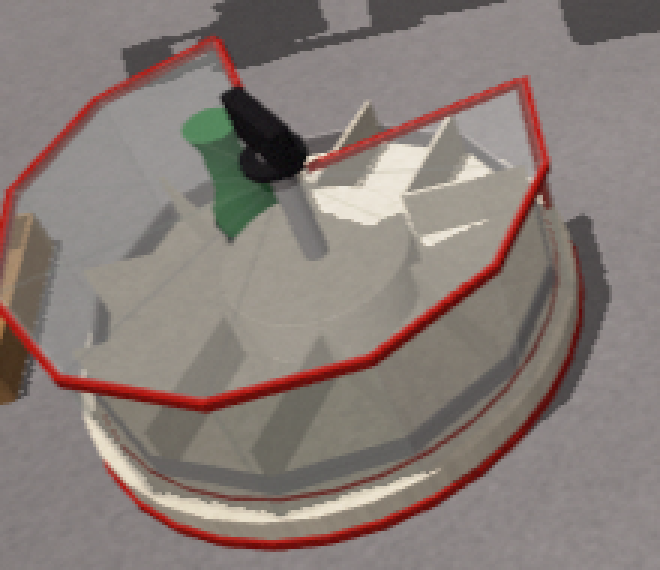

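Run:
```python
from h import *
for n in ("top","scene"):
    d=np.load(f"pics/{n}0.npy"); img=cv2.imread(f"pics/{n}0.png"); W=cloud(n,d)
    dark=img.max(2)<70
    m=dark&(W[...,2]>0.195)&(W[...,2]<0.26)&(abs(W[...,1]+0.27)<0.12)&(abs(W[...,0]-0.63)<.15)
    P=W[m]; print(n,m.sum(),P.mean(0),P.min(0),P.max(0))
    T=P[P[:,2]>0.235]; print(len(T),cv2.minAreaRect((T[:,:2]*1000).astype(np.float32)))
    # heights near display
    hi=(W[...,2]>0.165)&(W[...,2]<0.19)&(abs(W[...,1]+0.27)<0.25)&(abs(W[...,0]-0.63)<.22)
    v,u=np.nonzero(hi); print('cover pts',len(v), W[hi].min(0),W[hi].max(0))
    zz=W[...,2]; reg=(abs(W[...,1]+0.27)<0.25)&(abs(W[...,0]-0.6)<.22)&(zz>0.02)
    h,e=np.histogram(zz[reg],bins=np.arange(0.02,0.26,0.01)); print(list(zip(e.round(2),h)))
for c in [(84,373),(405,453),(290,275)]: # red edge ends in top crop
    print(c,ray("top",c[0]/3.4+340,c[1]/3.4+90,0.18))
for c in [(112,378),(410,453),(180,95),(285,70),(390,96),(473,172),(508,268),(488,378),(82,272),(107,163)]:
    print(c,ray("top",c[0]/3.4+340,c[1]/3.4+90,0.18).round(3))
```

```text
top 253 [ 0.6182437  -0.30915521  0.22750321] [ 0.59723093 -0.33684759  0.19551309] [ 0.64556149 -0.28783297  0.25349959]
125 ((621.3792114257812, -312.22528076171875), (58.59642791748047, 17.014917373657227), 43.00080490112305)
cover pts 8604 [ 0.46397902 -0.49845767  0.16648159] [ 0.8080705  -0.12807181  0.1897903 ]
[(np.float64(0.02), np.int64(155)), (np.float64(0.03), np.int64(554)), (np.float64(0.04), np.int64(1494)), (np.float64(0.05), np.int64(393)), (np.float64(0.06), np.int64(273)), (np.float64(0.07), np.int64(200)), (np.float64(0.08), np.int64(231)), (np.float64(0.09), np.int64(694)), (np.float64(0.1), np.int64(115)), (np.float64(0.11), np.int64(59)), (np.float64(0.12), np.int64(35)), (np.float64(0.13), np.int64(35)), (np.float64(0.14), np.int64(36)), (np.float64(0.15), np.int64(20)), (np.float64(0.16), np.int64(21)), (np.float64(0.17), np.int64(4824)), (np.float64(0.18), np.int64(3763)), (np.float64(0.19), np.int64(34)), (np.float64(0.2), np.int64(57)), (np.float64(0.21), np.int64(22)), (np.float64(0.22), np.int64(41)), (np.float64(0.23), np.int64(51)), (np.float64(0.24), 
[... 920 characters left out ...]
nt64(12651)), (np.float64(0.19), np.int64(14)), (np.float64(0.2), np.int64(138)), (np.float64(0.21), np.int64(62)), (np.float64(0.22), np.int64(67)), (np.float64(0.23), np.int64(64)), (np.float64(0.24), np.int64(196))]
(84, 373) [ 0.53117616 -0.13405828  0.18      ]
(405, 453) [ 0.46492569 -0.39999161  0.18      ]
(290, 275) [ 0.61821813 -0.31173283  0.18      ]
(112, 378) [ 0.527 -0.158  0.18 ]
(410, 453) [ 0.465 -0.404  0.18 ]
(180, 95) [ 0.781 -0.224  0.18 ]
(285, 70) [ 0.804 -0.316  0.18 ]
(390, 96) [ 0.781 -0.407  0.18 ]
(473, 172) [ 0.712 -0.474  0.18 ]
(508, 268) [ 0.626 -0.498  0.18 ]
(488, 378) [ 0.53  -0.474  0.18 ]
(82, 272) [ 0.62  -0.134  0.18 ]
(107, 163) [ 0.718 -0.158  0.18 ]
```

Run:
```python
from h import *
from scipy.optimize import least_squares
V=[ray("top",c[0]/3.4+340,c[1]/3.4+90,0.18)[:2] for c in [(112,378),(410,453),(180,95),(285,70),(390,96),(473,172),(508,268),(488,378),(82,272),(107,163)]]
V=np.array(V); r=least_squares(lambda p:np.hypot(*(V-p[:2]).T)-p[2],[.62,-.31,.18]); print("top",r.x)
a=np.degrees(np.arctan2(V[:,1]-r.x[1],V[:,0]-r.x[0])); print(a.round(1)); 
# scene vertices
S=[(523,78),(545,168),(495,268),(372,357),(207,405),(58,380),(0,305),(10,190),(95,100),(217,38)]
V=np.array([ray("scene",c[0]/3,c[1]/3+180,0.18)[:2] for c in S]); r=least_squares(lambda p:np.hypot(*(V-p[:2]).T)-p[2],[.62,-.31,.18]); print("scene",r.x)
a=np.degrees(np.arctan2(V[:,1]-r.x[1],V[:,0]-r.x[0])); print(a.round(1)); 
print("vase top", ray("top",385/3.4+340,370/3.4+90,0.15), ray("scene",208/3,124/3+180,0.15))
# fence tops etc. in top at z .096 : corners of middle bay fences
for c in [(105,385),(203,363),(180,462),(290,378),(263,487)]: print(c,ray("top",c[0]/3.4+340,c[1]/3.4+90,0.096).round(3))
```

```text
top [ 0.62249997 -0.31521827  0.1825793 ]
[ 121.2 -150.6   30.1   -0.4  -30.   -60.7  -89.  -120.4   90.9   58.8]
scene [ 0.62841226 -0.31363298  0.18260428]
[ 120.4   88.3   59.2   30.     0.4  -30.   -56.5  -90.7 -119.9 -150.5]
vase top [ 0.54256781 -0.39744489  0.15      ] [ 0.53750101 -0.40095062  0.15      ]
(105, 385) [ 0.539 -0.165  0.096]
(203, 363) [ 0.56  -0.253  0.096]
(180, 462) [ 0.47  -0.229  0.096]
(290, 378) [ 0.547 -0.33   0.096]
(263, 487) [ 0.448 -0.302  0.096]
```

```bash
cat >> h.py <<'E'
def now():
    s=arm.state(); q=s['tool_rot']
    R=cv2.Rodrigues(np.zeros(3))[0]
    from scipy.spatial.transform import Rotation as Ro
    R=Ro.from_quat(q).as_matrix(); return s,np.array(s['tool_pos']),np.degrees(np.arctan2(R[1,0],R[0,0])),R
def plan(x,y,z,psi):
    s,p,ps,R=now()
    turn=-((psi-ps+180)%360-180)
    a=np.radians(psi); d=np.array([x,y,z])-p
    print("t",round(s['clock'],2),"pos",p.round(4),"psi",round(ps,1),"F",np.round(s['contact_force'],1),"tilt",R[2].round(3),"open",round(s['opening'],4))
    print("turn",round(turn,1),"then shift tool mm",np.round([1000*(d[0]*np.cos(a)+d[1]*np.sin(a)),1000*(d[0]*np.sin(a)-d[1]*np.cos(a)),-1000*d[2]],1), "q6",round(np.degrees(s['qpos'][5]),1))
E
python3 -c "
from h import *
plan(.583,.094,.15,17)"
```

```text
t 0.1 pos [ 0.2749 -0.5605  0.2216] psi 26.1 F [-0.2  0.6 -0.5] tilt [ 0.    -0.002 -1.   ] open 0.0869
turn 9.1 then shift tool mm [ 486.  -535.9   71.6] q6 -10.2
```

```bash
python3 -m inch '[0,0,0,4.55,-1, 0,0,0,4.55,-1, 0.027,-0.0298,0,0,-1, 0.027,-0.0298,0,0,-1, 0.027,-0.0298,0,0,-1]' 20; python3 -m inch '[0.027,-0.0298,0,0,-1, 0.027,-0.0298,0,0,-1, 0.027,-0.0298,0,0,-1, 0.027,-0.0298,0,0,-1, 0.027,-0.0298,0,0,-1]';python3 -m inch '[0.027,-0.0298,0,0,-1, 0.027,-0.0298,0,0,-1, 0.027,-0.0298,0,0,-1, 0.027,-0.0298,0,0,-1, 0.027,-0.0298,0,0,-1]'
python3 -c "
from h import *
plan(.583,.094,.15,17)"
```

```text
clock: 0.52
tool_pos: [0.3263, -0.4507, 0.2218]
tool_rot: [0.989, 0.147, -0.0, -0.001]
contact_force: [0.4, 0.5, -0.5]
opening: 0.0873
clock: 0.93
tool_pos: [0.4121, -0.2679, 0.2223]
tool_rot: [0.989, 0.148, -0.0, -0.0]
contact_force: [0.8, -0.1, 0.3]
opening: 0.0876
clock: 1.35
tool_pos: [0.4976, -0.086, 0.2224]
tool_rot: [0.989, 0.148, -0.0, -0.0]
contact_force: [0.7, -0.6, -0.5]
opening: 0.0868
t 1.35 pos [ 0.4976 -0.086   0.2224] psi 17.0 F [ 0.7 -0.6 -0.5] tilt [-0. -0. -1.] open 0.0868
turn 0.0 then shift tool mm [ 134.3 -147.2   72.4] q6 50.5
```

```bash
python3 -m inch '[0.027,-0.0295,0.01,0,-1, 0.027,-0.0295,0.01,0,-1, 0.027,-0.0295,0.01,0,-1, 0.027,-0.0295,0.01,0,-1, 0.0263,-0.0292,0.03,0,-1]' >/dev/null; python3 -m inch '[0,0,0.02,0,-1, 0,0,0,0,-1, 0,0,0,0,-1, 0,0,0,0,-1,0,0,0,0,-1]'
python3 - <<'E'
from h import *
plan(.583,.094,.006,17)
for n in ("top","scene"):
    p,d=arm.snapshot(n); cv2.imwrite(f"pics/{n}1.png",p); np.save(f"pics/{n}1.npy",d)
    for o in cartons(n,p,cloud(n,d)): print(*o)
E
```

```text
clock: 2.18
tool_pos: [0.5808, 0.0853, 0.1386]
tool_rot: [0.989, 0.147, 0.001, 0.0]
contact_force: [0.5, -0.4, 1.0]
opening: 0.0869
t 2.18 pos [0.5808 0.0853 0.1386] psi 16.9 F [ 0.5 -0.4  1. ] tilt [ 0.002  0.001 -1.   ] open 0.0869
turn -0.1 then shift tool mm [  4.6  -7.7 132.6] q6 70.5
[164. 170.] [650. 480.] [163. 106.] -4.4 0.0532 [109. 207. 113.]
[233. 185.] [607. 261.] [120.  51.] -52.9 0.0475 [ 16. 135. 180.]
[408. 216.] [ 506. -284.] [237. 140.] -79.7 0.0457 [ 38.  21. 228.]
[158. 274.] [325. 478.] [103. 102.] 62.8 0.0474 [ 16. 135. 169.]
[324. 173.] [265. 252.] [125.  48.] 14.1 0.0492 [ 67. 193.  82.]
[399. 184.] [330. 477.] [104. 103.] -7.8 0.0482 [ 15. 142. 166.]
[342. 216.] [458. 273.] [121.  53.] 51.4 0.0491 [ 15. 143. 196.]
[283. 223.] [473. 105.] [84. 48.] 4.7 0.0492 [173. 127. 144.]
[442. 267.] [653. 477.] [163. 102.] -5.0 0.0495 [108. 216.  98.]
[349. 259.] [611. 260.] [122.  49.] -53.3 0.0493 [ 15. 143. 197.]
[288. 265.] [617. 103.] [122.  49.] 16.6 0.0492 [ 15. 142. 190.]
[125. 330.] [ 738. -258.] [337. 116.] -63.7 0.0444 [ 19.  34. 136.]
[308. 354.] [846. 119.] [67. 32.] 73.5 0.0471 [ 17.  14. 119.]
```

View pics/scene1.png

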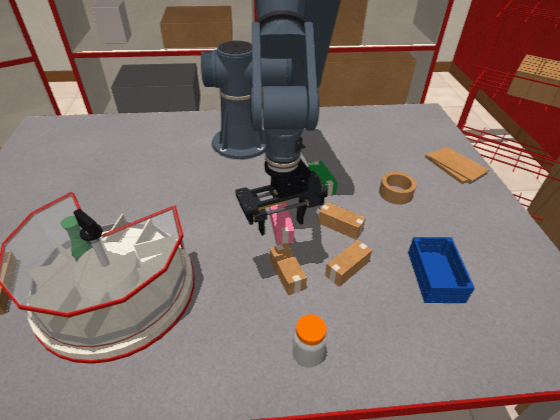

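```bash
python3 -m inch '[0.0023,-0.0039,0.026,0,-1, 0.0023,-0.0038,0.026,0,-1, 0,0,0.026,0,-1, 0,0,0.026,0,-1, 0,0,0.026,0,-1]' ; python3 -m inch '[0,0,0.002,0,-1, 0,0,0,0,1, 0,0,0,0,1, 0,0,0,0,1,0,0,0,0,1]' 20;  python3 -m inch '[0,0,0,0,1, 0,0,0,0,1, 0,0,0,0,1, 0,0,0,0,1,0,0,0,0,1]'
python3 -c "
from h import *
plan(.583,.094,.006,17)"
```

```text
clock: 2.7
tool_pos: [0.5833, 0.0944, 0.0075]
tool_rot: [0.989, 0.147, 0.001, 0.0]
contact_force: [0.6, 0.7, -0.4]
opening: 0.0867
clock: 3.12
tool_pos: [0.5838, 0.095, 0.0073]
tool_rot: [0.989, 0.148, 0.002, 0.0]
contact_force: [0.4, -0.0, 0.8]
opening: 0.0679
clock: 3.53
tool_pos: [0.5831, 0.0949, 0.0061]
tool_rot: [0.989, 0.148, 0.001, 0.0]
contact_force: [-0.2, -1.5, 5.8]
opening: 0.0478
t 3.53 pos [0.5831 0.0949 0.0061] psi 17.0 F [-0.2 -1.5  5.8] tilt [ 0.002  0.001 -1.   ] open 0.0478
turn 0.0 then shift tool mm [-0.3  0.8  0.1] q6 71.4
```

```bash
python3 -m inch '[0,0,-0.01,0,1, 0,0,-0.015,0,1, 0,0,-0.015,0,1, 0,0,-0.015,0,1,0,0,-0.015,0,1]' ;  python3 -m inch '[0,0,-0.02,0,1, 0,0,-0.02,0,1, 0,0,-0.02,0,1, 0,0,0,0,1,0,0,0,0,1]'
python3 - <<'E'
from h import *
plan(.583,.094,.006,17)
p,d=arm.snapshot("scene"); cv2.imwrite("pics/s2.png",cv2.resize(p[130:330,180:400],None,fx=3,fy=3))
E
```

```text
clock: 3.95
tool_pos: [0.5808, 0.0955, 0.0752]
tool_rot: [0.989, 0.148, -0.002, -0.0]
contact_force: [-0.3, -0.3, -4.3]
opening: 0.0479
clock: 4.37
tool_pos: [0.5822, 0.0954, 0.1356]
tool_rot: [0.989, 0.148, 0.0, -0.0]
contact_force: [0.6, 0.2, -4.4]
opening: 0.0482
t 4.37 pos [0.5822 0.0954 0.1356] psi 17.0 F [ 0.6  0.2 -4.4] tilt [ 0.001  0.    -1.   ] open 0.0482
turn 0.0 then shift tool mm [  0.4   1.6 129.6] q6 71.4
```

View pics/s2.png

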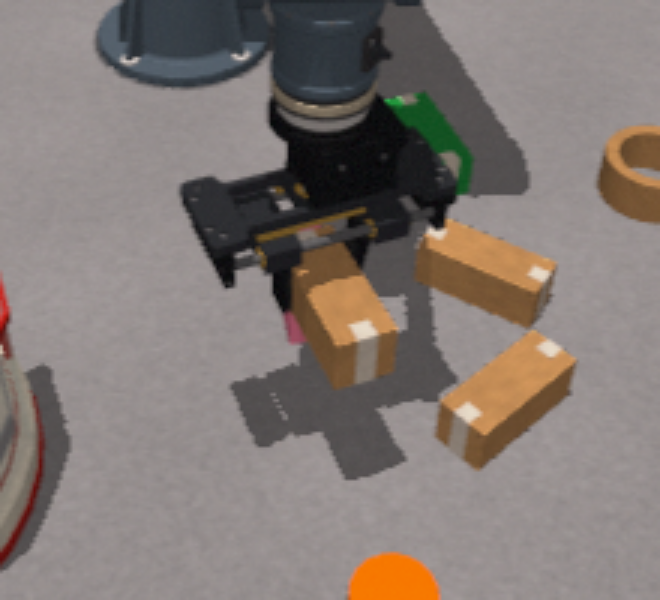

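```bash
python3 -m inch '[0,0,0.03,0,1, 0,0,0.03,0,1, 0,0,0.03,0,1, 0,0,0.025,0,1,0,0,0.01,0,1]' ;  python3 -m inch '[0,0,0.0035,0,1, 0,0,0,0,1, 0,0,0,0,-1, 0,0,0,0,-1,0,0,0,0,-1]'; python3 -m inch '[0,0,0,0,-1, 0,0,0,0,-1, 0.02,0,0,0,-1, 0.02,0,0,0,-1,0.026,0,0,0,-1]';python3 -m inch '[0,0,0,0,1, 0,0,0,0,1, 0,0,0,0,1, 0,0,0,0,1,0,0,0,0,1]' 20; python3 -m inch '[0,0,0,0,1, 0,0,0,0,1, 0,0,0,0,1, 0,0,0,0,1,0,0,0,0,1]'
python3 - <<'E'
from h import *
plan(.646,.114,.006,17)
p,d=arm.snapshot("scene"); cv2.imwrite("pics/s3.png",cv2.resize(p[130:330,180:400],None,fx=3,fy=3))
E
```

```text
clock: 4.83
tool_pos: [0.5777, 0.0953, 0.0051]
tool_rot: [0.989, 0.148, -0.005, -0.001]
contact_force: [-4.0, 1.3, 15.1]
opening: 0.0481
clock: 5.25
tool_pos: [0.5834, 0.0951, 0.0077]
tool_rot: [0.989, 0.148, 0.001, 0.0]
contact_force: [0.8, 1.0, 0.6]
opening: 0.0606
clock: 5.67
tool_pos: [0.6448, 0.1144, 0.0071]
tool_rot: [0.989, 0.148, -0.001, -0.0]
contact_force: [0.1, -0.1, -0.2]
opening: 0.0853
clock: 6.08
tool_pos: [0.644, 0.1142, 0.0066]
tool_rot: [0.989, 0.148, -0.001, -0.0]
contact_force: [0.5, -0.2, -0.1]
opening: 0.0614
clock: 6.5
tool_pos: [0.6449, 0.1144, 0.0068]
tool_rot: [0.989, 0.148, -0.001, -0.0]
contact_force: [-1.5, 0.4, 1.2]
opening: 0.0476
t 6.5 pos [0.6449 0.1144 0.0068] psi 17.0 F [-1.5  0.4  1.2] tilt [-0.001 -0.    -1.   ] open 0.0476
turn 0.0 then shift tool mm [1.  0.7 0.8] q6 73.3
```

View pics/s3.png

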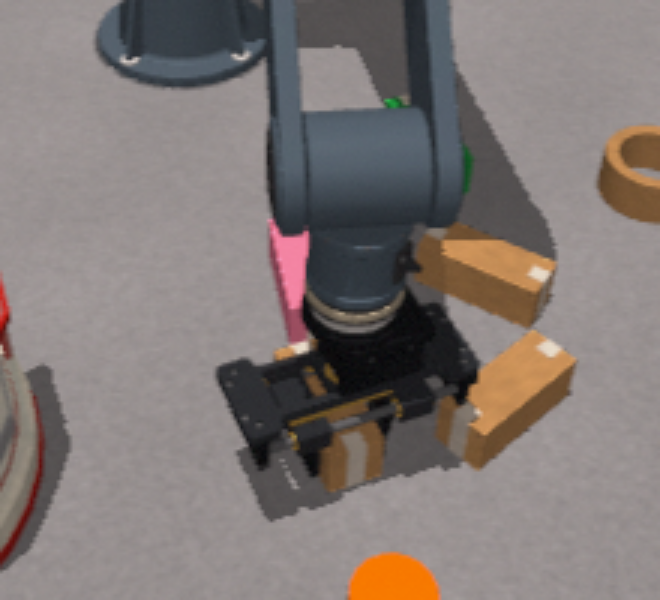

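```bash
python3 -m inch '[0,0,-0.01,0,1, 0,0,-0.02,0,1, 0,0,-0.025,0,1, 0,0,-0.025,0,1,0,0,-0.025,0,1]' ;  python3 -m inch '[0,0,-0.02,0,1, 0,0,-0.02,0,1, 0,0,-0.02,0,1, 0,0,-0.02,0,1,0,0,0,0,1]';python3 -m inch '[0,0,0,0,1, 0,0,0,0,1, 0,0,0,0,1, 0,0,0,0,1,0,0,0,0,1]'
python3 - <<'E'
from h import *
plan(.646,.114,.006,17)
p,d=arm.snapshot("scene"); cv2.imwrite("pics/s4.png",cv2.resize(p[130:330,180:400],None,fx=3,fy=3))
E
```

```text
clock: 6.97
tool_pos: [0.6454, 0.1147, 0.1124]
tool_rot: [0.989, 0.148, 0.0, -0.0]
contact_force: [1.3, 0.4, -4.4]
opening: 0.048
clock: 7.38
tool_pos: [0.6481, 0.1147, 0.1964]
tool_rot: [0.989, 0.148, 0.005, 0.001]
contact_force: [1.6, 0.8, -3.0]
opening: 0.0478
clock: 7.8
tool_pos: [0.6446, 0.1144, 0.1902]
tool_rot: [0.989, 0.148, -0.001, -0.0]
contact_force: [0.1, 0.3, -3.6]
opening: 0.0476
t 7.8 pos [0.6446 0.1144 0.1902] psi 17.0 F [ 0.1  0.3 -3.6] tilt [-0.003 -0.001 -1.   ] open 0.0476
turn 0.0 then shift tool mm [  1.2   0.8 184.2] q6 73.3
```

View pics/s4.png

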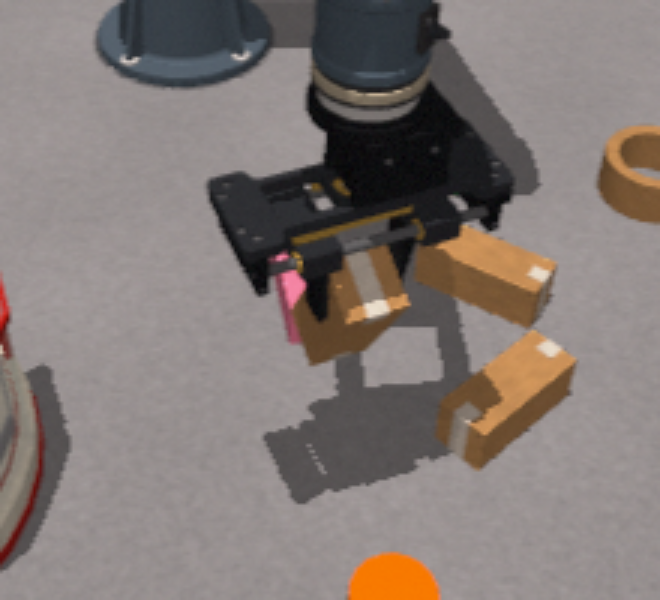

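```bash
cat >> h.py <<'E'
def held(tag):
    s,p,ps,R=now(); g=p+R[:,2]*-0.019
    a=np.radians(ps); ex=np.array([np.cos(a),np.sin(a),0]); ey=np.array([np.sin(a),-np.cos(a),0])
    for n in ("scene","top"):
        im,d=arm.snapshot(n); W=cloud(n,d); hsv=cv2.cvtColor(im,cv2.COLOR_BGR2HSV)
        Q=W-g; X=Q@ex; Y=Q@ey; Z=Q[...,2]
        m=(abs(Y)<.03)&(abs(X)<.12)&(Z>-.12)&(Z<.075)&(hsv[...,0]>8)&(hsv[...,0]<25)&(hsv[...,2]>50)&(hsv[...,1]>25)&(d>0)
        print(n,m.sum())
        if m.sum()<30: continue
        # profile in tool x-z plane
        for z0 in np.arange(-.12,.075,.015):
            k=m&(Z>=z0)&(Z<z0+.015)
            if k.sum()>5: print("  z",round(z0+.0075,3),"n",k.sum(),"x",X[k].min().round(3),X[k].max().round(3))
        u,v=proj(n,g).astype(int); v0=max(0,v-70);u0=max(0,u-90)
        cv2.imwrite(f"pics/{tag}_{n}.png",cv2.resize(im[v0:v0+150,u0:u0+190],None,fx=3.5,fy=3.5,interpolation=3))
E
python3 -c "
from h import *
held('h1')"
```

```text
scene 917
  z -0.098 n 16 x -0.025 -0.013
  z -0.082 n 59 x -0.053 -0.004
  z -0.068 n 65 x -0.05 0.005
  z -0.052 n 78 x -0.045 0.013
  z -0.038 n 55 x -0.034 0.021
  z -0.022 n 55 x 0.005 0.029
  z -0.008 n 60 x 0.01 0.037
  z 0.008 n 245 x 0.01 0.041
  z 0.023 n 258 x -0.001 0.03
  z 0.068 n 25 x -0.027 0.041
top 0
```

```bash
python3 -m inch '[-0.035,0,0,0,1, -0.030,0,0,0,1, -0.022,0,0,0,1, -0.014,0,0,0,1,-0.006,0,0,0,1]' 20;python3 -m inch '[0,0,0,0,1, 0,0,0,0,1, 0,0,0,0,1, 0,0,0,0,1,0,0,0,0,1]'
python3 -c "
from h import *
held('h2')"
```

```text
clock: 8.37
tool_pos: [0.5401, 0.0828, 0.1917]
tool_rot: [0.989, 0.148, -0.002, -0.0]
contact_force: [-1.3, -0.8, -3.2]
opening: 0.0481
clock: 8.78
tool_pos: [0.5441, 0.0833, 0.1917]
tool_rot: [0.989, 0.148, 0.0, 0.0]
contact_force: [0.0, -0.3, -4.8]
opening: 0.0478
scene 1067
  z -0.098 n 46 x -0.029 0.015
  z -0.082 n 83 x -0.028 0.02
  z -0.068 n 94 x -0.03 0.023
  z -0.052 n 99 x -0.022 0.027
  z -0.038 n 94 x -0.022 0.03
  z -0.022 n 94 x 0.001 0.034
  z -0.008 n 93 x 0.011 0.037
  z 0.008 n 123 x 0.01 0.042
  z 0.023 n 331 x -0.007 0.041
  z 0.068 n 9 x 0.027 0.038
top 0
```

View pics/h2_scene.png

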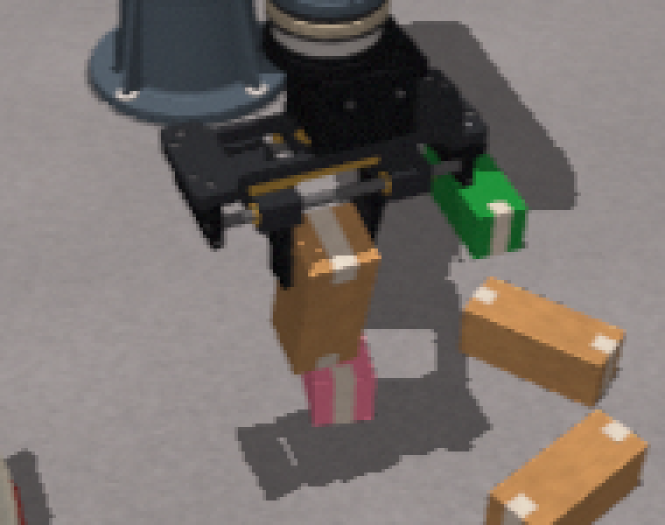

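```bash
python3 -m inch '[-0.037,0,0,0,1, -0.030,0,0,0,1, -0.022,0,0,0,1, -0.014,0,0,0,1,-0.006,0,0,0,1]' 20;python3 -m inch '[0,0,0,0,1, 0,0,0,0,1, 0,0,0,0,1, 0,0,0,0,1,0,0,0,0,1]'
python3 -c "
from h import *
held('h3')
plan(.4,-.255,.22,-15)
plan(.5144,-.2847,.22,-15)"
```

```text
clock: 9.3
tool_pos: [0.436, 0.0512, 0.1916]
tool_rot: [0.989, 0.148, -0.002, -0.0]
contact_force: [-0.5, 0.1, -4.4]
opening: 0.0482
clock: 9.72
tool_pos: [0.4399, 0.0514, 0.1918]
tool_rot: [0.989, 0.148, 0.0, 0.0]
contact_force: [-0.1, -0.6, -3.8]
opening: 0.0481
scene 1054
  z -0.098 n 50 x -0.017 0.033
  z -0.082 n 95 x -0.014 0.035
  z -0.068 n 97 x -0.014 0.035
  z -0.052 n 109 x -0.016 0.037
  z -0.038 n 104 x -0.01 0.038
  z -0.022 n 100 x 0.003 0.039
  z -0.008 n 100 x 0.009 0.04
  z 0.008 n 108 x 0.009 0.04
  z 0.023 n 282 x -0.009 0.042
  z 0.068 n 8 x -0.029 0.034
top 8
t 9.82 pos [0.4394 0.0514 0.1917] psi 17.0 F [-0.1 -0.3 -3.3] tilt [ 0.  0. -1.] open 0.0478
turn 32.0 then shift tool mm [ 41.3 306.1 -28.3] q6 65.1
t 9.82 pos [0.4394 0.0514 0.1917] psi 17.0 F [-0.1 -0.3 -3.3] tilt [ 0.  0. -1.] open 0.0478
turn 32.0 then shift tool mm [159.4 305.2 -28.3] q6 65.1
```

```bash
python3 -m inch '[0,0,0,0,1, 0,0,0,0,1, 0,0,-0.01,6.4,1, 0,0,-0.01,6.4,1,0,0,-0.01,6.4,1]' 60;python3 -m inch '[0,0,0,6.4,1, 0,0,0,6.4,1, 0.008,0.036,0,0,1, 0.008,0.036,0,0,1,0.008,0.036,0,0,1]';python3 -m inch '[0.008,0.036,0,0,1, 0.008,0.036,0,0,1, 0,0.036,0,0,1, 0,0.036,0,0,1,0,0.036,0,0,1]'; python3 -m inch '[0,0.018,0,0,1, 0,0,0,0,1, 0,0,0,0,1, 0,0,0,0,1,0,0,0,0,1]'
python3 -c "
from h import *
held('h4')
plan(.5144,-.2847,.22,-15)"
```

```text
clock: 10.23
tool_pos: [0.4386, 0.0513, 0.2219]
tool_rot: [1.0, -0.022, -0.0, -0.0]
contact_force: [-0.2, -0.9, -4.3]
opening: 0.0478
clock: 10.65
tool_pos: [0.434, -0.0598, 0.2219]
tool_rot: [0.992, -0.129, 0.0, 0.0]
contact_force: [1.0, 0.9, -3.7]
opening: 0.0473
clock: 11.07
tool_pos: [0.4023, -0.2389, 0.2217]
tool_rot: [0.991, -0.13, -0.0, -0.0]
contact_force: [1.0, -0.8, -4.1]
opening: 0.0478
clock: 11.48
tool_pos: [0.3982, -0.2532, 0.2215]
tool_rot: [0.992, -0.13, -0.0, -0.001]
contact_force: [-0.0, -0.6, -4.1]
opening: 0.0476
scene 1239
  z -0.098 n 60 x -0.013 0.032
  z -0.082 n 126 x -0.017 0.034
  z -0.068 n 124 x -0.014 0.034
  z -0.052 n 122 x -0.014 0.036
  z -0.038 n 136 x -0.012 0.038
  z -0.022 n 120 x -0.006 0.037
  z -0.008 n 120 x 0.01 0.039
  z 0.008 n 125 x 0.01 0.041
  z 0.023 n 282 x -0.01 0.04
  z 0.068 n 24 x -0.0 0.038
top 0
t 11.58 pos [ 0.3985 -0.2534  0.2217] psi -14.9 F [ 0.5  0.4 -4.9] tilt [-0. -0. -1.] open 0.0473
turn 0.1 then shift tool mm [120.1   0.3   1.7] q6 58.8
```

View pics/h4_scene.png

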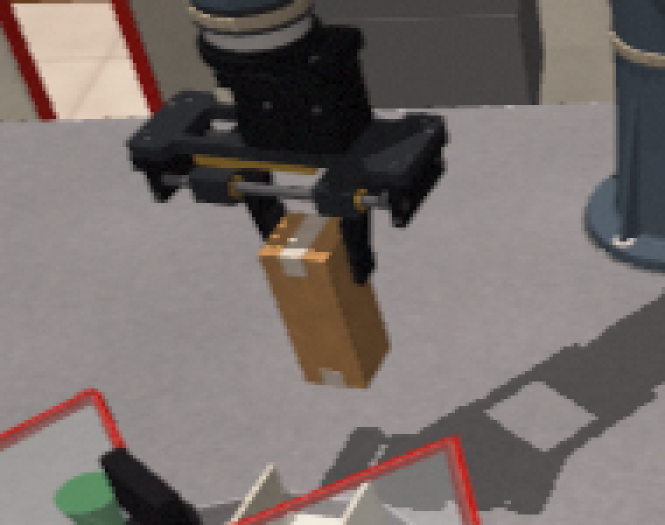

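```bash
python3 -m inch '[0.02,0,0,0,1, 0.025,0,0,0,1, 0.025,0,0,0,1, 0.025,0,0,0,1,0.015,0,0,0,1]' 60;python3 -m inch '[0,0,0,0,1, 0,0,0.02,0,1, 0,0,0.02,0,1, 0,0,0.01,0,1,0,0,0,0,1]'
python3 - <<'E'
from h import *
held('h5')
plan(.5144,-.2847,.22,-15)
E
```

```text
clock: 12.0
tool_pos: [0.5078, -0.283, 0.2219]
tool_rot: [0.992, -0.129, 0.001, 0.001]
contact_force: [-0.2, -0.3, -3.9]
opening: 0.0478
clock: 12.42
tool_pos: [0.5023, -0.2806, 0.169]
tool_rot: [0.992, -0.13, -0.003, -0.002]
contact_force: [-1.1, 0.3, -4.2]
opening: 0.0477
scene 983
  z -0.068 n 35 x -0.014 0.034
  z -0.052 n 105 x -0.015 0.035
  z -0.038 n 137 x -0.015 0.036
  z -0.022 n 115 x -0.003 0.037
  z -0.008 n 126 x 0.01 0.119
  z 0.008 n 126 x 0.01 0.04
  z 0.023 n 311 x -0.008 0.04
  z 0.068 n 25 x 0.009 0.039
top 29
t 12.52 pos [ 0.5044 -0.2826  0.1717] psi -15.0 F [ 0.  -0.9 -4. ] tilt [-0.001 -0.    -1.   ] open 0.0476
turn 0.0 then shift tool mm [ 10.2  -0.6 -48.3] q6 64.6
```

View pics/h5_scene.png

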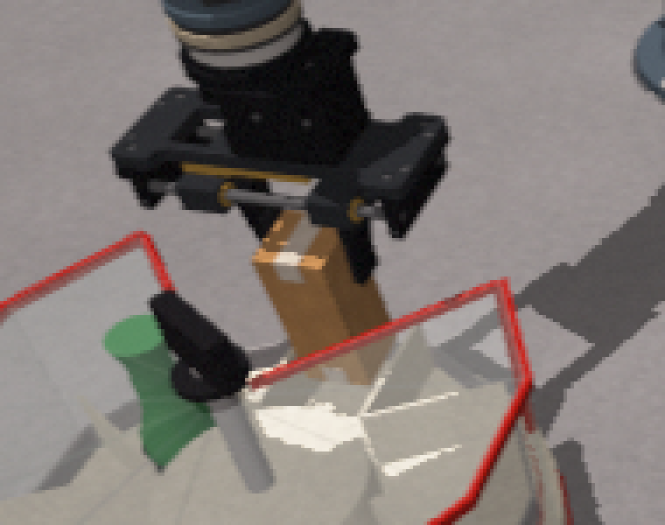

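```bash
python3 -m inch '[0,0,0.012,0,1, 0,0,0.012,0,1, 0,0,0.01,0,1, 0,0,0.004,0,1,0,0,0,0,1]' 60;python3 -m inch '[0,0,0.002,0,1, 0,0,0.002,0,1, 0,0,0.002,0,1, 0,0,0,0,1,0,0,0,0,1]' 60
python3 - <<'E'
from h import *
plan(.5144,-.2847,.12,-15)
E
```

```text
clock: 12.93
tool_pos: [0.5043, -0.2829, 0.1334]
tool_rot: [0.991, -0.13, -0.001, -0.0]
contact_force: [0.8, -0.6, -4.2]
opening: 0.0477
clock: 13.35
tool_pos: [0.5048, -0.2833, 0.128]
tool_rot: [0.991, -0.13, 0.0, 0.0]
contact_force: [0.3, -0.8, -3.1]
opening: 0.0475
t 13.35 pos [ 0.5048 -0.2833  0.128 ] psi -15.0 F [ 0.3 -0.8 -3.1] tilt [ 0.001  0.    -1.   ] open 0.0475
turn 0.0 then shift tool mm [ 9.6 -1.1  8. ] q6 64.6
```

```bash
python3 -m inch '[0,0,0.002,0,1, 0,0,0.001,0,1, 0,0,0.001,0,1, 0,0,0,0,1,0,0,0,0,1]' 60;python3 -m inch '[0,0,0.001,0,1, 0,0,0.001,0,1, 0,0,0,0,1, 0,0,0,0,1,0,0,0,0,1]' 60;  python3 - <<'E'
from h import *
held('h6')
plan(.5144,-.2847,.12,-15)
E
```

```text
clock: 13.77
tool_pos: [0.5048, -0.2834, 0.1277]
tool_rot: [0.992, -0.13, 0.001, 0.001]
contact_force: [-5.1, 3.3, 18.1]
opening: 0.0477
clock: 14.18
tool_pos: [0.5047, -0.2834, 0.1276]
tool_rot: [0.992, -0.13, 0.001, 0.001]
contact_force: [-8.7, 4.5, 28.5]
opening: 0.0474
scene 555
  z -0.022 n 27 x 0.013 0.037
  z -0.008 n 88 x 0.01 0.039
  z 0.008 n 113 x 0.01 0.039
  z 0.023 n 294 x -0.009 0.04
  z 0.038 n 7 x -0.01 0.119
  z 0.068 n 23 x 0.008 0.039
top 33
  z -0.052 n 22 x 0.096 0.119
t 14.28 pos [ 0.5047 -0.2834  0.1277] psi -14.9 F [-8.1  5.1 29. ] tilt [ 0.002  0.002 -1.   ] open 0.0475
turn 0.1 then shift tool mm [ 9.7 -1.3  7.7] q6 64.6
```

View pics/h6_scene.png

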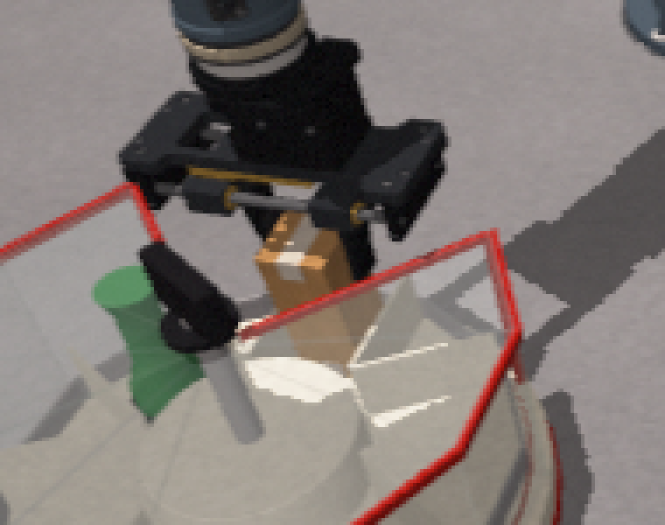

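```bash
python3 -m inch '[0,0,-0.002,0,1, 0,0,-0.001,0,1, 0,0,0,0,1, 0,0,0,0,1,0,0,0,0,1]' 10;python3 -m inch '[0,0,0,0,0, 0,0,0,0,-0.3, 0,0,0,0,-0.5, 0,0,0,0,-0.5,0,0,0,0,-0.5]' 20
python3 - <<'E'
from h import *
plan(.5144,-.2847,.12,-15)
held('h7')
E
```

```text
clock: 14.7
tool_pos: [0.5049, -0.2834, 0.1268]
tool_rot: [0.991, -0.13, 0.001, 0.001]
contact_force: [-2.8, 1.5, 7.5]
opening: 0.0477
clock: 15.12
tool_pos: [0.5048, -0.2833, 0.1248]
tool_rot: [0.991, -0.13, 0.0, 0.0]
contact_force: [-0.2, 0.2, 0.1]
opening: 0.0634
t 15.12 pos [ 0.5048 -0.2833  0.1248] psi -15.0 F [-0.2  0.2  0.1] tilt [ 0.  0. -1.] open 0.0634
turn 0.0 then shift tool mm [ 9.6 -1.1  4.8] q6 64.6
scene 524
  z -0.022 n 35 x 0.003 0.031
  z -0.008 n 97 x 0.001 0.032
  z 0.008 n 122 x -0.001 0.032
  z 0.023 n 259 x -0.008 0.032
  z 0.038 n 7 x 0.11 0.118
top 30
  z -0.052 n 18 x 0.099 0.118
  z 0.038 n 7 x 0.102 0.114
```

View pics/h7_scene.png

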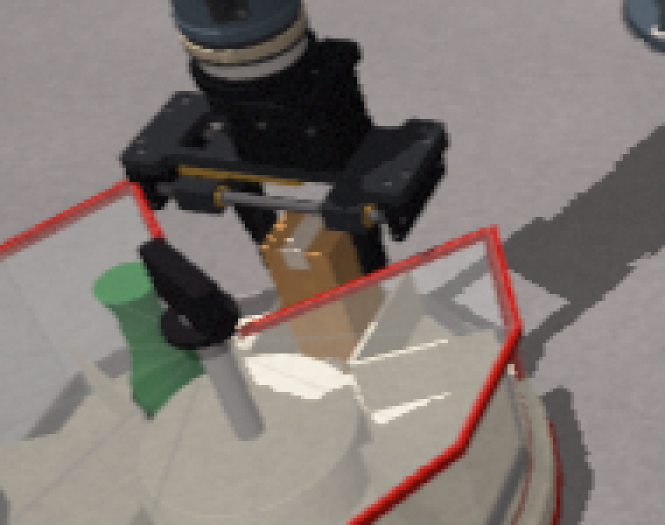

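```bash
python3 -m inch '[0,0,0,0,-0.6, 0,0,-0.01,0,-0.6, 0,0,-0.03,0,-0.6, 0,0,-0.04,0,-0.6,0,0,-0.04,0,-0.6]' 20; python3 -m inch '[0,0,-0.03,0,-0.6, 0,0,0,0,-0.6, 0,0,0,0,-0.6, 0,0,0,0,-0.6,0,0,0,0,-0.6]';python3 - <<'E'
from h import *
plan(.6255,-.3145,.275,45)
p,d=arm.snapshot("scene"); cv2.imwrite("pics/s8.png",cv2.resize(p[150:370,0:220],None,fx=2.7,fy=2.7))
p,d=arm.snapshot("top"); cv2.imwrite("pics/t8.png",cv2.resize(p[90:260,330:560],None,fx=3,fy=3))
E
```

```text
clock: 15.63
tool_pos: [0.5039, -0.2825, 0.2457]
tool_rot: [0.991, -0.13, -0.001, -0.001]
contact_force: [0.9, -0.7, -1.1]
opening: 0.0693
clock: 16.05
tool_pos: [0.5037, -0.2823, 0.2734]
tool_rot: [0.991, -0.13, -0.001, -0.001]
contact_force: [0.5, -0.4, -0.1]
opening: 0.0698
t 16.05 pos [ 0.5037 -0.2823  0.2734] psi -15.0 F [ 0.5 -0.4 -0.1] tilt [-0.003 -0.001 -1.   ] open 0.0698
turn -60.0 then shift tool mm [ 63.4 108.9  -1.6] q6 64.6
```

View pics/s8.png

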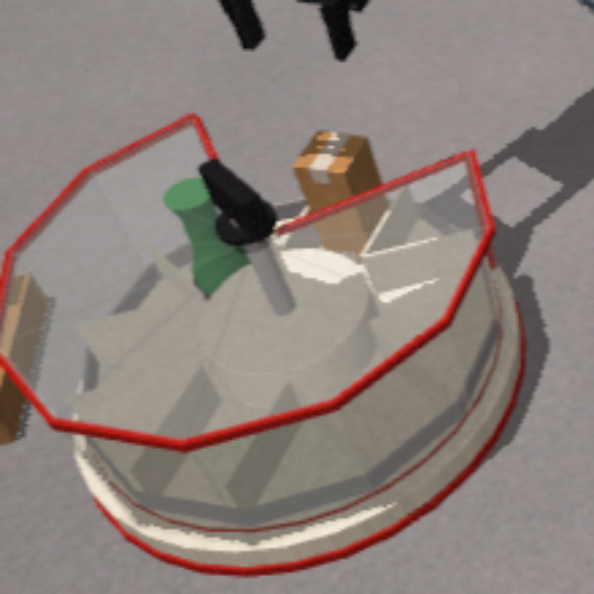

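View pics/t8.png

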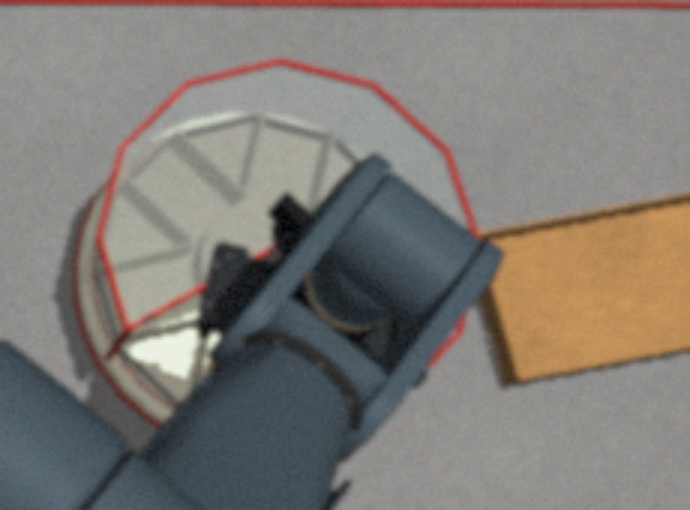

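```bash
python3 -m inch '[0,0,0,-6.7,-0.6, 0,0,0,-6.7,-0.6, 0,0,0,-6.7,-0.6, 0,0,0,-6.7,-0.6,0,0,0,-6.7,-0.6]' 20; python3 -m inch '[0,0,0,-6.7,-0.6, 0,0,0,-6.7,-0.6, 0,0,0,-6.7,-0.6, 0,0,0,-6.4,-0.6,0.0159,0.0272,0,0,-0.6]';python3 -m inch '[0.0159,0.0272,0,0,-0.6,0.0159,0.0272,0,0,-0.6,0.0159,0.0272,0,0,-0.6,0,0,0,0,-0.6,0,0,0,0,-0.6]';python3 - <<'E'
from h import *
plan(.6255,-.3145,.212,45)
p,d=arm.snapshot("scene"); cv2.imwrite("pics/s9.png",cv2.resize(p[150:370,0:220],None,fx=2.7,fy=2.7))
E
```

```text
clock: 16.57
tool_pos: [0.5041, -0.2827, 0.2733]
tool_rot: [0.987, 0.164, -0.001, -0.001]
contact_force: [-0.2, 0.2, 0.2]
opening: 0.0699
clock: 16.98
tool_pos: [0.5295, -0.2882, 0.2725]
tool_rot: [0.923, 0.384, -0.003, -0.005]
contact_force: [0.6, 0.4, 0.2]
opening: 0.0696
clock: 17.4
tool_pos: [0.6269, -0.3148, 0.272]
tool_rot: [0.924, 0.383, -0.001, -0.002]
contact_force: [0.1, 0.1, 0.3]
opening: 0.0695
t 17.4 pos [ 0.6269 -0.3148  0.272 ] psi 45.1 F [0.1 0.1 0.3] tilt [-0.001 -0.004 -1.   ] open 0.0695
turn 0.1 then shift tool mm [-0.8 -1.2 60. ] q6 9.2
```

View pics/s9.png

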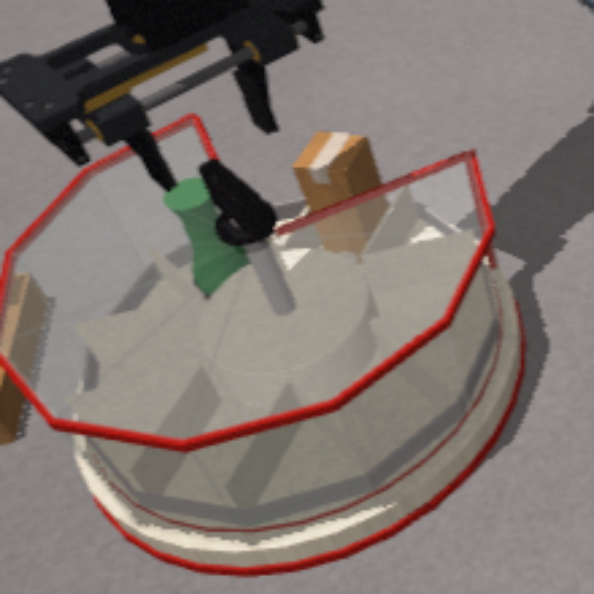

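```bash
python3 -m inch '[0,0,0.02,0,-0.6, 0,0,0.02,0,-0.6, 0,0,0.018,0,-0.6, 0,0,0,0,-0.6,0,0,0,0,0.2]' 20; python3 -m inch '[0,0,0,0,1, 0,0,0,0,1,0,0,0,0,1,0,0,0,0,1,0,0,0,0,1]'; python3 -m inch '[0,0,0,0,1, 0,0,0,0,1,0,0,0,0,1,0,0,0,0,1,0,0,0,0,1]';python3 - <<'E'
from h import *
plan(.6255,-.3145,.212,45)
E
```

```text
clock: 17.87
tool_pos: [0.6247, -0.3143, 0.2157]
tool_rot: [0.924, 0.383, -0.001, -0.002]
contact_force: [-0.2, -0.2, 0.2]
opening: 0.0675
clock: 18.28
tool_pos: [0.6268, -0.3152, 0.2176]
tool_rot: [0.924, 0.383, 0.0, 0.001]
contact_force: [-0.1, 0.2, 0.1]
opening: 0.0378
clock: 18.7
tool_pos: [0.6269, -0.3153, 0.2168]
tool_rot: [0.924, 0.383, 0.0, 0.0]
contact_force: [1.5, -0.7, 0.2]
opening: 0.0158
t 18.7 pos [ 0.6269 -0.3153  0.2168] psi 45.0 F [ 1.5 -0.7  0.2] tilt [ 0.     0.001 -1.   ] open 0.0158
turn 0.0 then shift tool mm [-0.4 -1.6  4.8] q6 9.2
```

```bash
python3 -m inch '[0,0,0,-2,1, 0,0,0,-4,1,0,0,0,-5,1,0,0,0,-5,1,0,0,0,-5,1]' 40; python3 -m inch '[0,0,0,-5,1, 0,0,0,-5,1,0,0,0,-5,1,0,0,0,-5,1,0,0,0,-5,1]'; python3 -m inch '[0,0,0,-5,1, 0,0,0,-4,1,0,0,0,-3,1,0,0,0,-2,1,0,0,0,0,1]';python3 - <<'E'
from h import *
plan(.6255,-.3145,.212,105); print(now()[0]['torque'])
E
```

```text
clock: 19.12
tool_pos: [0.6262, -0.3149, 0.2168]
tool_rot: [0.838, 0.546, 0.0, -0.001]
contact_force: [-0.3, 0.2, 0.6]
opening: 0.0158
clock: 19.53
tool_pos: [0.6252, -0.3147, 0.2168]
tool_rot: [0.699, 0.715, -0.001, -0.001]
contact_force: [-3.2, 0.7, 1.8]
opening: 0.0161
clock: 19.95
tool_pos: [0.6247, -0.3147, 0.2167]
tool_rot: [0.609, 0.793, -0.001, -0.002]
contact_force: [-5.8, 0.9, 2.7]
opening: 0.0157
t 19.95 pos [ 0.6247 -0.3147  0.2167] psi 105.0 F [-5.8  0.9  2.7] tilt [ 0.002 -0.004 -1.   ] open 0.0157
turn 0.0 then shift tool mm [0.  0.8 4.7] q6 -50.8
[ 0.02782449  0.54400218 -0.07288789]
```

Release, rise, look.

```bash
python3 -m inch '[0,0,0,0,0, 0,0,0,0,-0.5,0,0,0,0,-0.5,0,0,0,0,-0.5,0,0,-0.01,0,-0.5]' 20; python3 -m inch '[0,0,-0.03,0,-0.6, 0,0,-0.03,0,-0.6,0,0,-0.02,0,-1,0,0,0,0,-1,0,0,0,0,-1]'
python3 - <<'E'
from h import *
plan(.6255,-.3145,.212,105)
for n in ("top","scene"):
    p,d=arm.snapshot(n); cv2.imwrite(f"pics/{n}10.png",p); np.save(f"pics/{n}1.npy",d)
    for o in cartons(n,p,cloud(n,d)): print(*o)
E
```

```text
clock: 20.37
tool_pos: [0.6257, -0.3142, 0.2247]
tool_rot: [0.609, 0.793, 0.0, -0.002]
contact_force: [0.1, 0.3, -1.1]
opening: 0.0411
clock: 20.78
tool_pos: [0.6274, -0.3154, 0.3091]
tool_rot: [0.609, 0.793, 0.0, 0.002]
contact_force: [-0.1, -0.8, -1.2]
opening: 0.0743
t 20.78 pos [ 0.6274 -0.3154  0.3091] psi 105.0 F [-0.1 -0.8 -1.2] tilt [-0.003  0.003 -1.   ] open 0.0743
turn 0.0 then shift tool mm [ 1.4 -1.6 97.1] q6 -50.8
[163. 171.] [650. 479.] [163. 103.] -5.0 0.0521 [109. 206. 113.]
[233. 185.] [607. 261.] [120.  50.] -53.8 0.0477 [ 16. 135. 186.]
[227. 232.] [454. 275.] [121.  48.] 52.4 0.0476 [ 16. 134. 187.]
[281. 233.] [450. 106.] [121.  48.] 4.4 0.0476 [172. 102. 233.]
[158. 274.] [326. 479.] [103. 102.] -8.6 0.0476 [ 16. 135. 174.]
[231. 296.] [262. 254.] [120.  49.] 13.8 0.0475 [ 66. 175. 155.]
[323. 174.] [265. 252.] [126.  50.] 14.0 0.0491 [ 67. 198. 142.]
[399. 184.] [330. 476.] [104. 103.] -89.1 0.0479 [ 15. 143. 159.]
[282. 219.] [454. 104.] [124.  48.] 4.5 0.0493 [172. 121. 237.]
[342. 216.] [458. 273.] [123.  52.] 51.8 0.0492 [ 15. 143. 187.]
[442. 267.] [652. 477.] [164. 103.] -5.3 0.0498 [108. 217.  93.]
[349. 259.] [611. 259.] [122.  50.] -53.3 0.0492 [ 15. 143. 188.]
[127. 329.] [ 740. -258.] [335. 117.] -64.2 0.0445 [ 18.  35. 130.]
[308. 354.] [847. 119.] [67. 32.] 74.4 0.0473 [ 17.  14. 113.]
```

View pics/scene10.png

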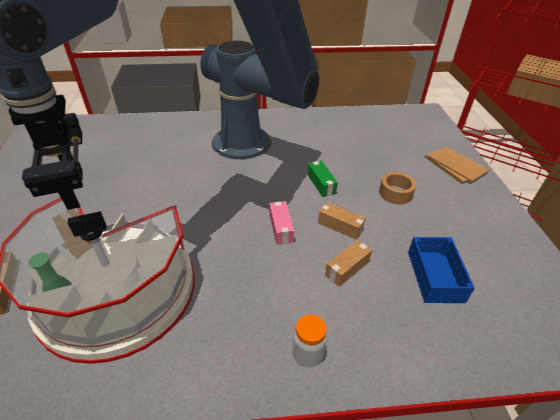

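```bash
python3 -m inch '[0,0,0,-5.5,-1, 0,0,0,-5.5,-1,0,0,0,-5.5,-1,0,0,0,-5.5,-1,0,0,0,0,-1]' 20
python3 - <<'E'
from h import *
plan(.629,.234,.15,127)
E
```

```text
clock: 21.3
tool_pos: [0.6257, -0.3145, 0.3044]
tool_rot: [0.445, 0.895, 0.0, -0.002]
contact_force: [0.4, 0.4, -0.0]
opening: 0.0869
t 21.3 pos [ 0.6257 -0.3145  0.3044] psi 127.1 F [ 0.4  0.4 -0. ] tilt [ 0.004 -0.001 -1.   ] open 0.0869
turn 0.1 then shift tool mm [436.  332.7 154.4] q6 -72.9
```

```bash
python3 -m inch '[0.0291,0.0222,0,0,-1,0.0291,0.0222,0,0,-1,0.0291,0.0222,0,0,-1,0.0291,0.0222,0,0,-1,0.0291,0.0222,0,0,-1]'; python3 -m inch '[0.0291,0.0222,0,0,-1,0.0291,0.0222,0,0,-1,0.0291,0.0222,0,0,-1,0.0291,0.0222,0.01,0,-1,0.0291,0.0222,0.01,0,-1]';python3 -m inch '[0.0291,0.0222,0.01,0,-1,0.0291,0.0222,0.015,0,-1,0.0291,0.0222,0.02,0,-1,0.0291,0.0222,0.02,0,-1,0.0291,0.0222,0.02,0,-1]'; python3 -m inch '[0,0,0.02,0,-1,0,0,0.02,0,-1,0,0,0.02,0,-1,0,0,0,0,-1,0,0,0,0,-1]'
python3 - <<'E'
from h import *
plan(.629,.234,.006,127)
E
```

```text
clock: 21.72
tool_pos: [0.6267, -0.1303, 0.3053]
tool_rot: [0.448, 0.894, -0.0, -0.001]
contact_force: [0.2, 0.2, 0.1]
opening: 0.0868
clock: 22.13
tool_pos: [0.6282, 0.0528, 0.286]
tool_rot: [0.447, 0.894, -0.0, -0.0]
contact_force: [1.6, -0.8, -0.5]
opening: 0.0874
clock: 22.55
tool_pos: [0.6286, 0.2355, 0.1998]
tool_rot: [0.447, 0.894, -0.001, -0.001]
contact_force: [-0.1, 0.6, 0.6]
opening: 0.0868
clock: 22.97
tool_pos: [0.6281, 0.2336, 0.1397]
tool_rot: [0.447, 0.895, -0.002, -0.002]
contact_force: [0.1, -0.3, 0.5]
opening: 0.0869
t 22.97 pos [0.6281 0.2336 0.1397] psi 126.9 F [ 0.1 -0.3  0.5] tilt [ 0.002 -0.005 -1.   ] open 0.0869
turn -0.1 then shift tool mm [ -0.3   1.  133.7] q6 -26.1
```

```bash
python3 -m inch '[0,0,0.03,0,-1,0,0,0.03,0,-1,0,0,0,0,-1,0,0,0,0,-1,0,0,0,0,-1]'
python3 - <<'E'
from h import *
p,d=arm.snapshot("scene"); cv2.imwrite("pics/s11.png",cv2.resize(p[130:330,250:470],None,fx=3,fy=3))
for o in cartons("scene",p,cloud("scene",d)): print(*o)
plan(.629,.234,.006,127)
E
```

```text
clock: 23.38
tool_pos: [0.6312, 0.2339, 0.0839]
tool_rot: [0.446, 0.895, 0.001, 0.001]
contact_force: [0.2, -0.2, 0.2]
opening: 0.087
[323. 174.] [265. 252.] [126.  50.] 14.2 0.0491 [ 67.  195.5 110. ]
[399. 184.] [329. 477.] [105. 103.] -26.4 0.048 [ 15. 142. 161.]
[282. 219.] [453. 103.] [124.  48.] 4.6 0.0494 [172. 116. 244.]
[448. 254.] [639. 508.] [161.  77.] 22.6 0.0496 [108. 216.  96.]
[437. 279.] [670. 440.] [189.  86.] 26.5 0.0496 [108. 215. 100.]
[344. 262.] [620. 248.] [94. 49.] -52.0 0.0491 [ 15. 141. 110.]
[126. 328.] [ 714. -252.] [358. 153.] -55.1 0.0441 [ 18.  34. 139.]
[308. 354.] [848. 120.] [67. 29.] 76.9 0.0471 [ 17.  14. 121.]
t 23.43 pos [0.6316 0.2341 0.0844] psi 127.0 F [ 0.2 -0.1  0.2] tilt [-0.002  0.004 -1.   ] open 0.0867
turn -0.0 then shift tool mm [ 1.5 -2.1 78.4] q6 -26.1
```

View pics/s11.png

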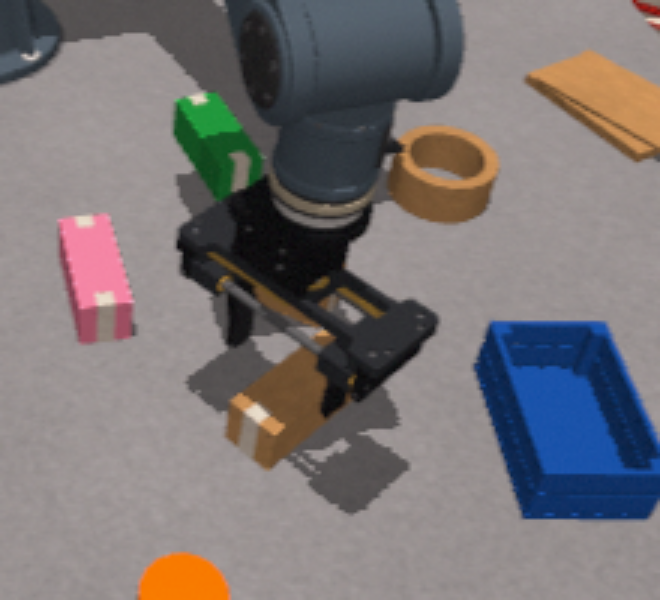

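```bash
python3 -m inch '[0.0005,-0.0005,0.03,0,-1,0,0,0.03,0,-1,0,0,0.0175,0,-1,0,0,0,0,1,0,0,0,0,1]' 20; python3 -m inch '[0,0,0,0,1,0,0,0,0,1,0,0,0,0,1,0,0,0,0,1,0,0,0,0,1]';python3 -m inch '[0,0,0,0,1,0,0,0,0,1,0,0,0,0,1,0,0,0,0,1,0,0,0,0,1]'
python3 - <<'E'
from h import *
plan(.629,.234,.006,127)
E
```

```text
clock: 23.85
tool_pos: [0.6297, 0.2341, 0.0054]
tool_rot: [0.446, 0.895, 0.0, 0.0]
contact_force: [0.1, -0.8, 0.1]
opening: 0.0799
clock: 24.27
tool_pos: [0.6289, 0.2338, 0.0052]
tool_rot: [0.446, 0.895, -0.0, 0.0]
contact_force: [-1.1, -0.1, 0.8]
opening: 0.0483
clock: 24.68
tool_pos: [0.6289, 0.2338, 0.0052]
tool_rot: [0.446, 0.895, -0.0, 0.0]
contact_force: [-1.6, -1.6, 5.6]
opening: 0.0478
t 24.68 pos [0.6289 0.2338 0.0052] psi 127.0 F [-1.6 -1.6  5.6] tilt [-0. -0. -1.] open 0.0478
turn 0.0 then shift tool mm [ 0.1  0.2 -0.8] q6 -26.1
```

```bash
python3 -m inch '[0,0,-0.01,0,1, 0,0,-0.02,0,1, 0,0,-0.025,0,1, 0,0,-0.025,0,1,0,0,-0.025,0,1]' ;  python3 -m inch '[0,0,-0.02,0,1, 0,0,-0.02,0,1, 0,0,-0.02,0,1, 0,0,-0.02,0,1,0,0,0,0,1]'
python3 - <<'E'
from h import *
plan(.646,.114,.006,17)
held('b1')
E
```

```text
clock: 25.1
tool_pos: [0.6279, 0.2339, 0.1092]
tool_rot: [0.446, 0.895, -0.001, -0.001]
contact_force: [0.9, 0.7, -3.7]
opening: 0.048
clock: 25.52
tool_pos: [0.6312, 0.2347, 0.1934]
tool_rot: [0.446, 0.895, 0.002, 0.003]
contact_force: [1.6, -0.1, -3.7]
opening: 0.0478
t 25.52 pos [0.6312 0.2347 0.1934] psi 127.0 F [ 1.6 -0.1 -3.7] tilt [-0.003  0.007 -1.   ] open 0.0478
turn 110.0 then shift tool mm [-21.1 119.7 187.4] q6 -26.1
scene 745
  z -0.022 n 71 x -0.03 0.068
  z -0.008 n 134 x -0.03 0.066
  z 0.008 n 121 x -0.03 -0.008
  z 0.023 n 374 x -0.03 0.071
  z 0.068 n 42 x -0.037 0.029
top 1
```

View pics/b1_scene.png

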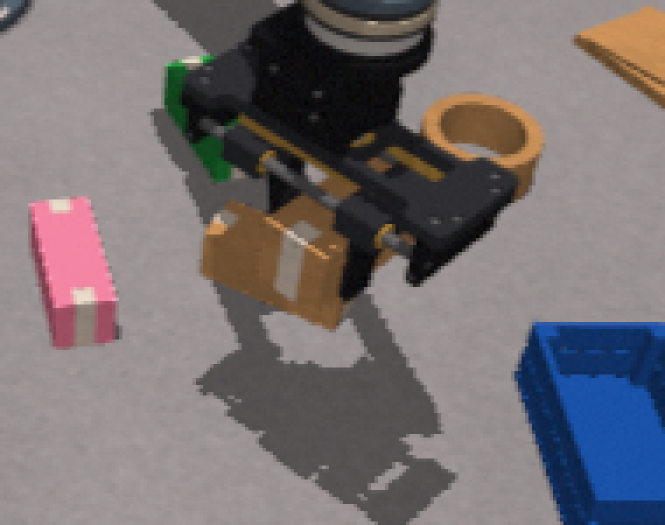

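```bash
python3 -m inch '[0,0,0.035,0,1, 0,0,0.035,0,1, 0,0,0.035,0,1, 0,0,0.035,0,1,0,0,0.025,0,1]' ;  python3 -m inch '[0,0,0.01,0,1, 0,0,0.008,0,1, 0,0,0,0,1, 0,0,0,0,-1,0,0,0,0,-1]'; python3 -m inch '[0,0,0,0,-1, 0,0,0,0,-1, 0.02,0,0,0,-1, 0.02,0,0,0,-1,0.026,0,0,0,-1]'
python3 - <<'E'
from h import *
plan(.589,.286,.006,127)
p,d=arm.snapshot("scene"); cv2.imwrite("pics/s12.png",cv2.resize(p[130:330,250:470],None,fx=3,fy=3))
for o in cartons("scene",p,cloud("scene",d)): print(*o)
E
```

```text
clock: 26.03
tool_pos: [0.6249, 0.2331, 0.0184]
tool_rot: [0.446, 0.895, -0.003, -0.004]
contact_force: [-0.4, -0.1, -4.7]
opening: 0.0482
clock: 26.45
tool_pos: [0.6308, 0.2343, 0.0079]
tool_rot: [0.446, 0.895, 0.001, 0.002]
contact_force: [-0.4, 0.2, 0.2]
opening: 0.0549
clock: 26.87
tool_pos: [0.5908, 0.2864, 0.0074]
tool_rot: [0.447, 0.895, 0.001, 0.001]
contact_force: [0.1, 1.1, -0.9]
opening: 0.0844
t 26.87 pos [0.5908 0.2864 0.0074] psi 126.9 F [ 0.1  1.1 -0.9] tilt [-0.001  0.003 -1.   ] open 0.0844
turn -0.1 then shift tool mm [ 0.7 -1.7  1.4] q6 -20.7
[323. 174.] [265. 252.] [124.  49.] 13.9 0.0492 [ 67. 197. 150.]
[407. 188.] [348. 496.] [100.  51.] -45.3 0.0482 [ 15. 142. 172.]
[282. 218.] [453. 104.] [126.  48.] 4.7 0.0493 [172. 116. 243.]
[328. 209.] [432. 239.] [55. 39.] -47.1 0.0492 [ 15. 141. 201.]
[448. 254.] [633. 507.] [162.  77.] 24.7 0.0494 [108.  215.   94.5]
[437. 279.] [670. 439.] [189.  86.] 26.3 0.0491 [108. 215.  99.]
[347. 261.] [617. 254.] [105.  49.] -53.3 0.0491 [ 15. 142. 188.]
[126. 329.] [ 739. -259.] [338. 120.] -63.7 0.0442 [ 18.  34. 138.]
[307. 354.] [846. 119.] [68. 33.] 73.0 0.0479 [ 17.  14. 120.]
```

View pics/s12.png

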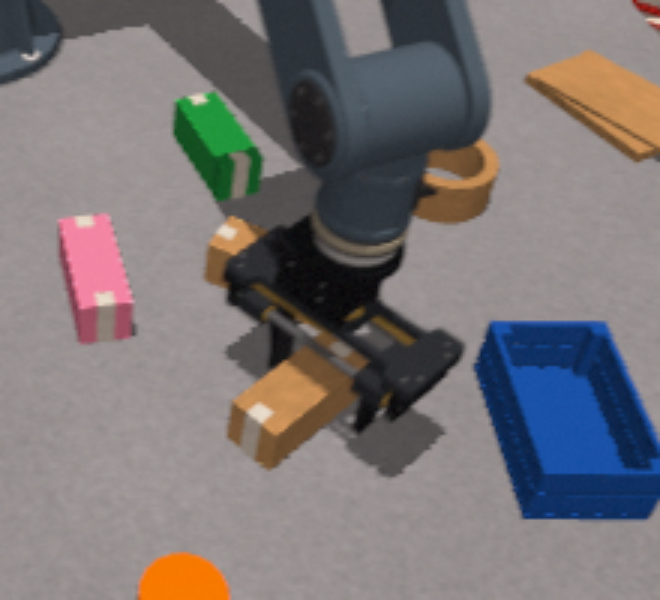

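Good; carton B lies as before, fingers now at its light (robot-side) end. Grip lightly and lift.

```bash
python3 -m inch '[0,0,0,0,1, 0,0,0,0,1, 0,0,0,0,1, 0,0,0,0,1,0,0,0,0,1]' 20 >/dev/null;  python3 -m inch '[0,0,0,0,1, 0,0,0,0,1, 0,0,0,0,1, 0,0,0,0,1,0,0,0,0,1]'; python3 -m inch '[0,0,-0.01,0,1, 0,0,-0.02,0,1, 0,0,-0.025,0,1, 0,0,-0.025,0,1,0,0,-0.025,0,1]' ;  python3 -m inch '[0,0,-0.02,0,1, 0,0,-0.02,0,1, 0,0,-0.02,0,1, 0,0,-0.02,0,1,0,0,0,0,1]'; python3 -m inch '[0,0,0,0,1, 0,0,0,0,1, 0,0,0,0,1, 0,0,0,0,1,0,0,0,0,1]'
python3 - <<'E'
from h import *
plan(.6,.1,.22,127)
held('b2')
E
```

```text
clock: 27.75
tool_pos: [0.5895, 0.2863, 0.0063]
tool_rot: [0.446, 0.895, -0.0, 0.0]
contact_force: [0.5, -0.5, -1.7]
opening: 0.0481
clock: 28.17
tool_pos: [0.5872, 0.2869, 0.1114]
tool_rot: [0.446, 0.895, -0.001, -0.002]
contact_force: [-1.1, 0.9, -5.1]
opening: 0.0481
clock: 28.58
tool_pos: [0.5909, 0.2877, 0.1956]
tool_rot: [0.446, 0.895, 0.003, 0.002]
contact_force: [1.4, 1.0, -3.9]
opening: 0.0479
clock: 29.0
tool_pos: [0.5884, 0.2864, 0.1897]
tool_rot: [0.446, 0.895, -0.001, -0.001]
contact_force: [-0.7, -0.3, -5.0]
opening: 0.0475
t 29.0 pos [0.5884 0.2864 0.1897] psi 127.0 F [-0.7 -0.3 -5. ] tilt [ 0.001 -0.003 -1.   ] open 0.0475
turn 0.0 then shift tool mm [-155.9 -103.   -30.3] q6 -20.8
scene 1273
  z -0.098 n 9 x -0.023 -0.004
  z -0.082 n 121 x -0.047 0.002
  z -0.068 n 167 x -0.044 0.016
  z -0.052 n 171 x -0.04 0.017
  z -0.038 n 167 x -0.034 0.021
  z -0.022 n 145 x -0.028 -0.003
  z -0.008 n 149 x -0.024 -0.006
  z 0.008 n 142 x -0.018 -0.005
  z 0.023 n 169 x -0.01 0.019
  z 0.068 n 32 x -0.037 0.03
top 0
```

View pics/b2_scene.png

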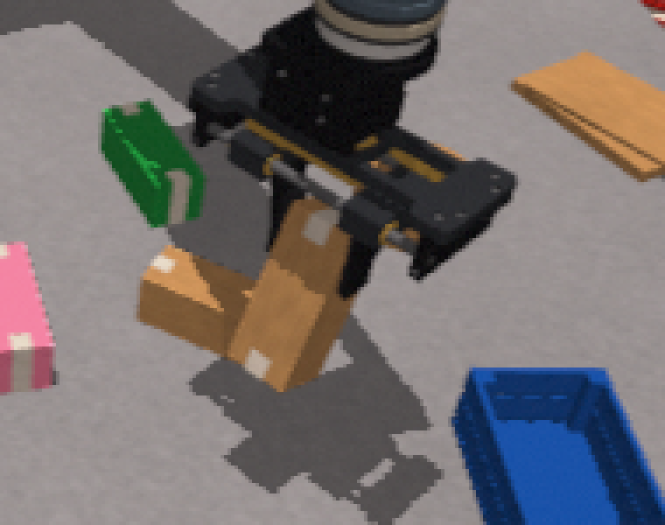

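```bash
python3 -m inch '[-0.037,0,0,0,1, -0.030,0,0,0,1, -0.022,0,0,0,1, -0.014,0,0,0,1,-0.006,0,0,0,1]' 20;python3 -m inch '[0,0,0,0,1, 0,0,0,0,1, 0,0,0,0,1, 0,0,0,0,1,0,0,0,0,1]'
python3 -c "
from h import *
held('b3')"
```

```text
clock: 29.52
tool_pos: [0.6563, 0.1975, 0.191]
tool_rot: [0.447, 0.894, -0.0, 0.0]
contact_force: [-1.0, 0.4, -3.9]
opening: 0.0479
clock: 29.93
tool_pos: [0.654, 0.2008, 0.1914]
tool_rot: [0.445, 0.895, -0.0, -0.0]
contact_force: [0.3, -0.1, -3.7]
opening: 0.0478
scene 1236
  z -0.098 n 52 x -0.025 0.023
  z -0.082 n 141 x -0.026 0.024
  z -0.068 n 156 x -0.024 0.027
  z -0.052 n 158 x -0.022 0.029
  z -0.038 n 146 x -0.019 0.029
  z -0.022 n 124 x -0.017 0.032
  z -0.008 n 125 x -0.015 0.034
  z 0.008 n 125 x -0.014 -0.006
  z 0.023 n 168 x -0.011 0.04
  z 0.068 n 36 x -0.036 0.029
top 1
```

```bash
python3 -m inch '[0,0,0,0,1, 0,0,0,0,1, 0,0,-0.01,-6.4,1, 0,0,-0.01,-6.4,1,0,0,-0.01,-6.4,1]' 60;python3 -m inch '[0,0,0,-6.3,1, 0,0,0,-6.3,1, 0,0,0,-6.2,1, 0,0,0,0,1,0,0,0,0,1]'
python3 - <<'E'
from h import *
plan(.3985,-.2537,.222,165)
held('b4')
E
```

```text
clock: 30.45
tool_pos: [0.6546, 0.1996, 0.2214]
tool_rot: [0.288, 0.958, -0.0, -0.0]
contact_force: [-0.1, -0.5, -3.3]
opening: 0.0478
clock: 30.87
tool_pos: [0.6548, 0.1996, 0.2213]
tool_rot: [0.132, 0.991, 0.0, -0.0]
contact_force: [0.1, 0.6, -4.8]
opening: 0.0477
t 30.87 pos [0.6548 0.1996 0.2213] psi 164.9 F [ 0.1  0.6 -4.8] tilt [ 0.  0. -1.] open 0.0477
turn -0.1 then shift tool mm [ 130.2 -504.2   -0.7] q6 -67.2
scene 1313
  z -0.098 n 36 x -0.027 -0.024
  z -0.082 n 122 x -0.029 0.018
  z -0.068 n 125 x -0.025 0.003
  z -0.052 n 134 x -0.024 0.016
  z -0.038 n 132 x -0.022 0.0
  z -0.022 n 139 x -0.019 -0.01
  z -0.008 n 147 x -0.018 -0.007
  z 0.008 n 146 x -0.015 -0.003
  z 0.023 n 295 x -0.014 0.039
  z 0.068 n 32 x -0.038 0.027
top 0
```

```bash
python3 -m inch '[0.0093,-0.036,0,0,1,0.0093,-0.036,0,0,1,0.0093,-0.036,0,0,1,0.0093,-0.036,0,0,1,0.0093,-0.036,0,0,1]' 60;python3 -m inch '[0.0093,-0.036,0,0,1,0.0093,-0.036,0,0,1,0.0093,-0.036,0,0,1,0.0093,-0.036,0,0,1,0.0093,-0.036,0,0,1]';python3 -m inch '[0.0093,-0.036,0,0,1,0.0093,-0.036,0,0,1,0.0093,-0.036,0,0,1,0.0093,-0.036,0,0,1,0,0,0,0,1]'
python3 - <<'E'
from h import *
plan(.5212,-.2865,.222,165)
held('b5')
E
```

```text
clock: 31.38
tool_pos: [0.5625, 0.0366, 0.2216]
tool_rot: [0.131, 0.991, -0.0, 0.0]
contact_force: [0.1, -1.3, -4.8]
opening: 0.0474
clock: 31.8
tool_pos: [0.4712, -0.1256, 0.2219]
tool_rot: [0.131, 0.991, -0.0, 0.001]
contact_force: [0.7, -0.8, -5.5]
opening: 0.0476
clock: 32.22
tool_pos: [0.397, -0.2607, 0.2223]
tool_rot: [0.134, 0.991, -0.004, 0.001]
contact_force: [0.5, 0.5, -4.5]
opening: 0.0476
t 32.22 pos [ 0.397  -0.2607  0.2223] psi 164.6 F [ 0.5  0.5 -4.5] tilt [-0.003 -0.007 -1.   ] open 0.0476
turn -0.4 then shift tool mm [-126.6    7.3    0.3] q6 -121.1
scene 1133
  z -0.098 n 47 x -0.029 0.019
  z -0.082 n 130 x -0.029 0.019
  z -0.068 n 141 x -0.028 0.024
  z -0.052 n 142 x -0.025 0.026
  z -0.038 n 140 x -0.022 0.027
  z -0.022 n 119 x -0.021 0.028
  z -0.008 n 114 x -0.018 0.033
  z 0.008 n 108 x -0.016 0.032
  z 0.023 n 165 x -0.015 0.03
  z 0.068 n 26 x -0.039 0.033
top 0
```

View pics/b5_scene.png

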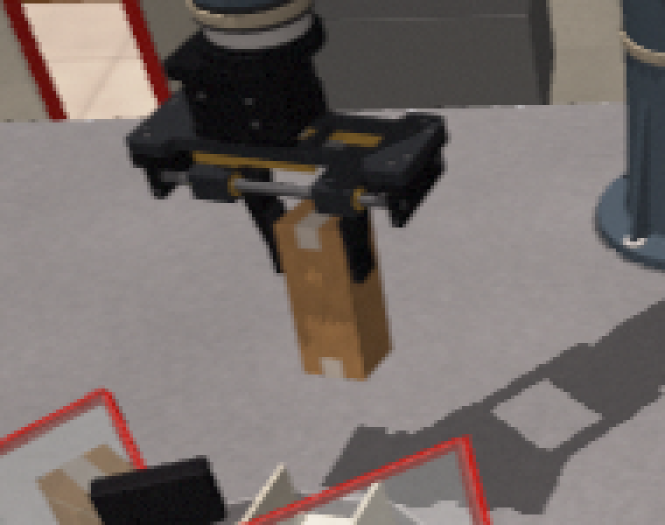

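```bash
python3 -m inch '[-0.02,0,0,0,1, -0.025,0,0,0,1, -0.025,0,0,0,1, -0.025,0,0,0,1,-0.025,0,0,0,1]' 60;python3 -m inch '[0,0,0,0,1, 0,0,0.02,0,1, 0,0,0.02,0,1, 0,0,0.01,0,1,0,0,0,0,1]'
python3 - <<'E'
from h import *
held('b6')
plan(.5173,-.2855,.13,165)
E
```

```text
clock: 32.73
tool_pos: [0.5164, -0.2828, 0.2213]
tool_rot: [0.13, 0.992, 0.0, -0.0]
contact_force: [0.6, -0.2, -5.1]
opening: 0.0477
clock: 33.15
tool_pos: [0.5131, -0.2817, 0.1686]
tool_rot: [0.13, 0.992, 0.002, -0.003]
contact_force: [-0.2, 0.6, -4.5]
opening: 0.0477
scene 855
  z -0.068 n 32 x -0.025 0.025
  z -0.052 n 116 x -0.024 0.026
  z -0.038 n 152 x -0.022 0.029
  z -0.022 n 126 x -0.021 0.031
  z -0.008 n 145 x -0.119 0.034
  z 0.008 n 115 x -0.119 0.03
  z 0.023 n 139 x -0.015 0.034
  z 0.068 n 26 x -0.04 0.027
top 31
  z -0.098 n 16 x -0.108 -0.09
  z -0.082 n 7 x -0.109 -0.092
  z -0.008 n 7 x -0.101 -0.09
t 33.25 pos [ 0.5148 -0.2838  0.1713] psi 165.1 F [ 0.1 -0.2 -3.5] tilt [ 0.001  0.    -1.   ] open 0.0475
turn 0.1 then shift tool mm [-2.8 -1.  41.3] q6 -114.8
```

View pics/b6_scene.png

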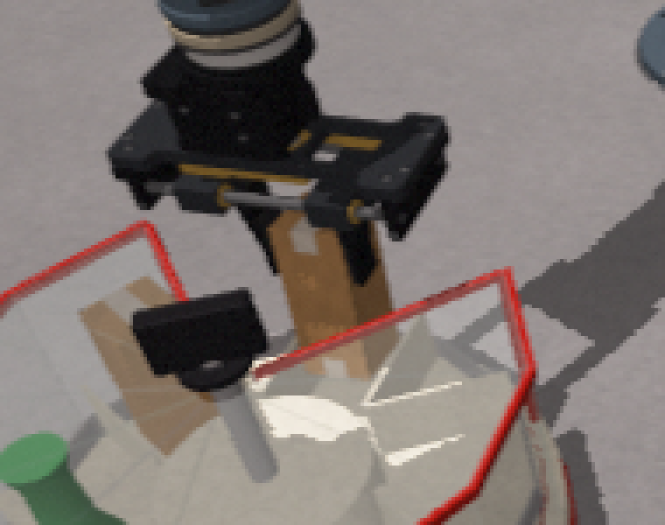

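```bash
python3 -m inch '[0,0,0.012,0,1, 0,0,0.012,0,1, 0,0,0.01,0,1, 0,0,0.004,0,1,0,0,0,0,1]' 60;python3 -m inch '[0,0,0.002,0,1, 0,0,0.002,0,1, 0,0,0.002,0,1, 0,0,0,0,1,0,0,0,0,1]' 60; python3 -m inch '[0,0,0.002,0,1, 0,0,0,0,1, 0,0,0.001,0,1, 0,0,0,0,1,0,0,0,0,1]' 60
```

```text
clock: 33.67
tool_pos: [0.5144, -0.2843, 0.1329]
tool_rot: [0.13, 0.991, 0.0, -0.0]
contact_force: [0.1, 0.1, -4.7]
opening: 0.0478
clock: 34.08
tool_pos: [0.5156, -0.2853, 0.1297]
tool_rot: [0.13, 0.991, -0.001, 0.001]
contact_force: [-1.4, 0.5, 6.5]
opening: 0.0474
clock: 34.5
tool_pos: [0.5172, -0.286, 0.129]
tool_rot: [0.13, 0.991, -0.002, 0.003]
contact_force: [-0.7, 2.2, 15.4]
opening: 0.0477
```

```bash
python3 -m inch '[0,0,-0.002,0,1, 0,0,-0.001,0,1, 0,0,0,0,1, 0,0,0,0,1,0,0,0,0,1]' 10;python3 -m inch '[0,0,0,0,0, 0,0,0,0,-0.3, 0,0,0,0,-0.5, 0,0,0,0,-0.5,0,0,0,0,-0.5]' 20
python3 - <<'E'
from h import *
plan(.5144,-.2847,.12,165)
held('b7')
E
```

```text
clock: 34.92
tool_pos: [0.5164, -0.2858, 0.1288]
tool_rot: [0.131, 0.991, -0.001, 0.002]
contact_force: [1.6, -0.2, 5.4]
opening: 0.0479
clock: 35.33
tool_pos: [0.5141, -0.2843, 0.1268]
tool_rot: [0.13, 0.991, 0.0, -0.001]
contact_force: [-0.3, -0.1, 0.1]
opening: 0.0634
t 35.33 pos [ 0.5141 -0.2843  0.1268] psi 165.0 F [-0.3 -0.1  0.1] tilt [ 0.001  0.    -1.   ] open 0.0634
turn 0.0 then shift tool mm [-0.4 -0.3  6.8] q6 -114.8
scene 512
  z -0.022 n 21 x -0.03 -0.026
  z -0.008 n 85 x -0.031 -0.0
  z 0.008 n 128 x -0.032 0.007
  z 0.023 n 247 x -0.112 0.009
  z 0.038 n 18 x -0.12 -0.102
  z 0.068 n 9 x -0.034 0.027
top 16
```

View pics/b7_scene.png

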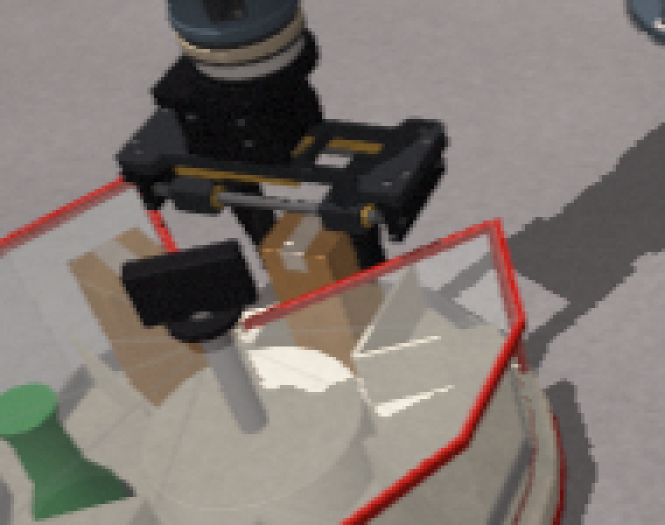

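```bash
python3 -m inch '[0,0,0,0,-0.6, 0,0,-0.01,0,-0.6, 0,0,-0.03,0,-0.6, 0,0,-0.04,0,-0.6,0,0,-0.04,0,-0.6]' 20; python3 -m inch '[0,0,-0.03,0,-0.6, 0,0,0,6.7,-0.6, 0,0,0,6.7,-0.6, 0,0,0,6.7,-0.6,0,0,0,6.7,-0.6]';python3 -m inch '[0,0,0,6.7,-0.6, 0,0,0,6.7,-0.6, 0,0,0,6.7,-0.6, 0,0,0,6.7,-0.6,0,0,0,6.4,-0.6]';python3 - <<'E'
from h import *
plan(.6255,-.3145,.275,105)
E
```

```text
clock: 35.85
tool_pos: [0.5139, -0.284, 0.2483]
tool_rot: [0.13, 0.991, 0.001, -0.001]
contact_force: [0.7, -1.3, 0.0]
opening: 0.0695
clock: 36.27
tool_pos: [0.5146, -0.2845, 0.2785]
tool_rot: [0.359, 0.933, -0.0, 0.001]
contact_force: [-0.0, 0.0, 0.1]
opening: 0.0698
clock: 36.68
tool_pos: [0.5146, -0.2845, 0.2781]
tool_rot: [0.611, 0.792, -0.0, 0.0]
contact_force: [-0.5, -1.0, 0.2]
opening: 0.0699
t 36.68 pos [ 0.5146 -0.2845  0.2781] psi 104.7 F [-0.5 -1.   0.2] tilt [-0.  0. -1.] open 0.0699
turn -0.3 then shift tool mm [-57.7  99.4   3.1] q6 -54.5
```

```bash
python3 -m inch '[-0.0144,0.0249,0,0,-0.6,-0.0144,0.0249,0,0,-0.6,-0.0144,0.0249,0,0,-0.6,-0.0144,0.0249,0,0,-0.6,0,0,0,0,-0.6]'; python3 -m inch '[0,0,0.02,0,-0.6,0,0,0.02,0,-0.6,0,0,0.02,0,-0.6,0,0,0,0,-0.6,0,0,0,0,-0.6]';python3 - <<'E'
from h import *
plan(.6255,-.3145,.215,105)
p,d=arm.snapshot("scene"); cv2.imwrite("pics/s13.png",cv2.resize(p[130:350,0:220],None,fx=2.7,fy=2.7))
E
```

```text
clock: 37.1
tool_pos: [0.6302, -0.3157, 0.2773]
tool_rot: [0.608, 0.794, 0.001, 0.002]
contact_force: [1.5, -0.7, -0.8]
opening: 0.0698
clock: 37.52
tool_pos: [0.6248, -0.3138, 0.2167]
tool_rot: [0.609, 0.793, -0.0, -0.002]
contact_force: [-0.1, -0.6, 0.4]
opening: 0.0695
t 37.52 pos [ 0.6248 -0.3138  0.2167] psi 105.0 F [-0.1 -0.6  0.4] tilt [ 0.002 -0.002 -1.   ] open 0.0695
turn 0.0 then shift tool mm [-0.8  0.5  1.7] q6 -50.8
```

View pics/s13.png

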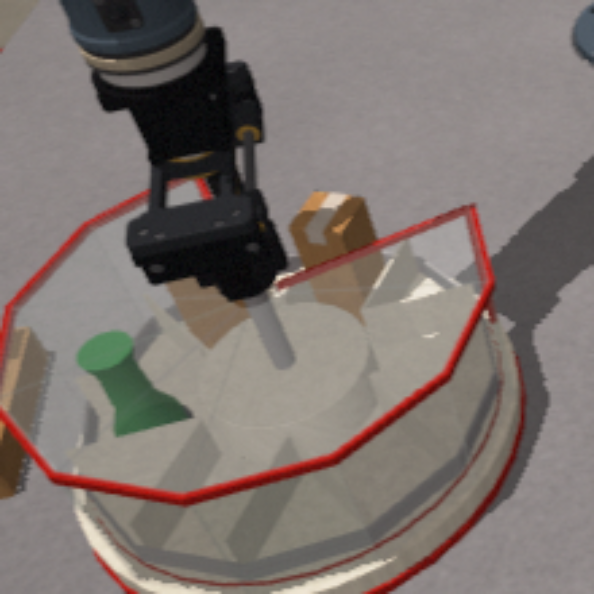

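```bash
python3 -m inch '[0,0,0,0,1,0,0,0,0,1,0,0,0,0,1,0,0,0,0,1,0,0,0,0,1]' 20;python3 -m inch '[0,0,0,0,1,0,0,0,0,1,0,0,0,0,1,0,0,0,0,1,0,0,0,0,1]' 40; python3 -m inch '[0,0,0,-2,1, 0,0,0,-4,1,0,0,0,-5,1,0,0,0,-5,1,0,0,0,-5,1]' 40; python3 -m inch '[0,0,0,-5,1, 0,0,0,-5,1,0,0,0,-5,1,0,0,0,-5,1,0,0,0,-5,1]'; python3 -m inch '[0,0,0,-5,1, 0,0,0,-4,1,0,0,0,-3,1,0,0,0,-2,1,0,0,0,0,1]';python3 -m inch '[0,0,0,0,0, 0,0,0,0,-0.5,0,0,0,0,-0.5,0,0,0,0,-0.5,0,0,-0.01,0,-0.5]' 20; python3 -m inch '[0,0,-0.03,0,-0.6, 0,0,-0.03,0,-0.6,0,0,-0.02,0,-1,0,0,0,0,-1,0,0,0,0,-1]'
python3 - <<'E'
from h import *
plan(.6255,-.3145,.212,165)
for n in ("top","scene"):
    p,d=arm.snapshot(n); cv2.imwrite(f"pics/{n}14.png",p); np.save(f"pics/{n}1.npy",d)
    for o in cartons(n,p,cloud(n,d)): print(*o)
E
```

```text
clock: 37.98
tool_pos: [0.626, -0.3145, 0.218]
tool_rot: [0.609, 0.793, 0.0, 0.001]
contact_force: [-0.4, 1.1, -0.8]
opening: 0.0438
clock: 38.4
tool_pos: [0.6247, -0.3147, 0.2172]
tool_rot: [0.609, 0.793, -0.001, -0.001]
contact_force: [-3.3, -0.8, 0.2]
opening: 0.016
clock: 38.82
tool_pos: [0.624, -0.315, 0.2172]
tool_rot: [0.453, 0.891, -0.001, -0.002]
contact_force: [-5.0, -1.4, 1.3]
opening: 0.0159
clock: 39.23
tool_pos: [0.6233, -0.3158, 0.2172]
tool_rot: [0.249, 0.969, -0.001, -0.002]
contact_force: [-7.6, -2.6, 1.6]
opening: 0.0155
clock: 39.65
tool_pos: [0.623, -0.3163, 0.2172]
tool_rot: [0.13, 0.991, -0.001, -0.003]
contact_force: [-6.9, -3.6, 1.9]
opening: 0.0155
clock: 40.07
tool_pos: [0.6249, -0.3132, 0.2252]
tool_rot: [0.13, 0.991, 0.001, -0.002]
contact_force: [-0.3, -0.2, 0.0]
opening: 0.0415
clock: 40.48
tool_pos: [0.6267, -0.3146, 0.3097]
tool_rot: [0.13, 0.991, -0.001, 0.002]
contact_force: [-0.3, -0.3, 0.2]
opening: 0.0742
t 40.48 pos [ 0.6267 -0.3146  0.3097] psi 165.0 F [-0.3 -0.3  0.2] tilt [-0.004 -0.001 -1.   ] open 0.0742
turn 0.0 then shift tool mm [ 1.2 -0
[... 163 characters left out ...]
49. 105.] [121.  48.] 4.6 0.0477 [172. 102. 233.]
[158. 274.] [326. 478.] [102. 102.] 47.9 0.0478 [ 16. 135. 174.]
[232. 296.] [262. 254.] [120.  49.] 13.7 0.0478 [ 66. 174. 155.]
[323. 174.] [265. 253.] [125.  51.] 14.3 0.0493 [ 67. 198. 143.]
[399. 184.] [330. 477.] [104. 103.] 83.0 0.0481 [ 15.  142.  159.5]
[282. 219.] [452. 103.] [127.  48.] 4.7 0.0494 [172. 120. 238.]
[342. 216.] [457. 273.] [122.  56.] 54.0 0.0492 [ 15. 143. 189.]
[448. 254.] [635. 507.] [160.  75.] 24.4 0.05 [108. 217.  92.]
[437. 279.] [652. 476.] [164. 101.] -5.2 0.0491 [108. 218.  94.]
[125. 328.] [ 714. -271.] [366. 176.] -63.8 0.0433 [ 19.  35. 132.]
[308. 354.] [847. 119.] [67. 33.] 73.9 0.0472 [ 17.  13. 114.]
```

View pics/scene14.png

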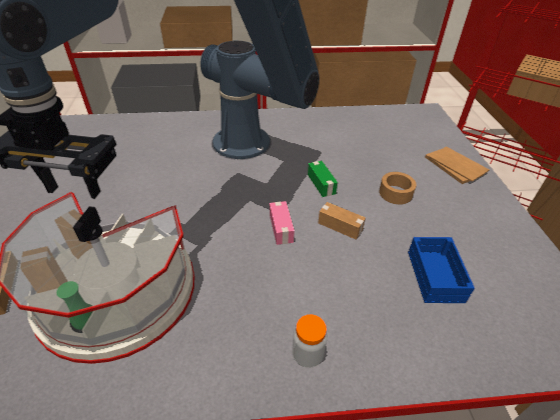

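```bash
python3 -m inch '[0,0,0,7.1,-1,0,0,0,7.1,-1,0,0,0,7.1,-1,0,0,0,7.1,-1,0,0,0,7.1,-1]' 20; python3 -m inch '[0,0,0,7.1,-1,0,0,0,7.1,-1,0,0,0,7.1,-1,0,0,0,7.1,-1,0,0,0,7.1,-1]';python3 -m inch '[0,0,0,7.1,-1,0,0,0,7.1,-1,0,0,0,7.1,-1,0,0,0,7.1,-1,0,0,0,7.1,-1]'; python3 -m inch '[0,0,0,6.2,-1,0,0,0,0,-1,0,0,0,0,-1,0,0,0,0,-1,0,0,0,0,-1]'
python3 - <<'E'
from h import *
plan(.436,.248,.15,52.3)
E
```

```text
clock: 41.0
tool_pos: [0.6249, -0.3137, 0.3048]
tool_rot: [0.429, 0.903, 0.0, -0.002]
contact_force: [0.0, 0.5, -0.2]
opening: 0.0872
clock: 41.42
tool_pos: [0.6249, -0.3137, 0.3047]
tool_rot: [0.684, 0.729, -0.0, -0.002]
contact_force: [0.8, -0.1, -0.2]
opening: 0.0871
clock: 41.83
tool_pos: [0.6249, -0.3137, 0.3047]
tool_rot: [0.874, 0.486, -0.001, -0.002]
contact_force: [0.1, -0.4, -0.2]
opening: 0.0866
clock: 42.25
tool_pos: [0.6256, -0.3142, 0.3066]
tool_rot: [0.897, 0.442, -0.0, -0.001]
contact_force: [-0.1, 1.1, -0.5]
opening: 0.0871
t 42.25 pos [ 0.6256 -0.3142  0.3066] psi 52.4 F [-0.1  1.1 -0.5] tilt [-0.    -0.001 -1.   ] open 0.0871
turn 0.1 then shift tool mm [ 328.9 -493.8  156.6] q6 1.8
```

```bash
python3 -m inch '[0.0206,-0.0309,0,0,-1,0.0206,-0.0309,0,0,-1,0.0206,-0.0309,0,0,-1,0.0206,-0.0309,0,0,-1,0.0206,-0.0309,0,0,-1]'; python3 -m inch '[0.0206,-0.0309,0,0,-1,0.0206,-0.0309,0,0,-1,0.0206,-0.0309,0,0,-1,0.0206,-0.0309,0.01,0,-1,0.0206,-0.0309,0.01,0,-1]';python3 -m inch '[0.0206,-0.0309,0.01,0,-1,0.0206,-0.0309,0.01,0,-1,0.0206,-0.0309,0.01,0,-1,0.0206,-0.0309,0.01,0,-1,0.0206,-0.0309,0.01,0,-1]'; python3 -m inch '[0.0206,-0.0309,0.01,0,-1,0,0,0.02,0,-1,0,0,0.03,0,-1,0,0,0.03,0,-1,0,0,0,0,-1]';python3 -m inch '[0,0,0,0,-1,0,0,0.03,0,-1,0,0,0.03,0,-1,0,0,0,0,-1,0,0,0,0,-1]'
python3 - <<'E'
from h import *
p,d=arm.snapshot("scene"); cv2.imwrite("pics/s15.png",cv2.resize(p[110:310,230:450],None,fx=3,fy=3))
for o in cartons("scene",p,cloud("scene",d)): print(*o)
plan(.436,.248,.006,52.3)
E
```

```text
clock: 42.67
tool_pos: [0.5656, -0.137, 0.3073]
tool_rot: [0.897, 0.441, 0.0, -0.0]
contact_force: [2.4, 0.3, -0.2]
opening: 0.0871
clock: 43.08
tool_pos: [0.5069, 0.039, 0.288]
tool_rot: [0.897, 0.441, 0.001, 0.001]
contact_force: [0.2, 0.4, 0.8]
opening: 0.0871
clock: 43.5
tool_pos: [0.4472, 0.215, 0.2372]
tool_rot: [0.897, 0.441, 0.0, 0.0]
contact_force: [0.4, 1.2, -0.6]
opening: 0.087
clock: 43.92
tool_pos: [0.4322, 0.2479, 0.1431]
tool_rot: [0.897, 0.442, -0.005, -0.001]
contact_force: [-0.8, -0.6, 0.5]
opening: 0.0866
clock: 44.33
tool_pos: [0.4364, 0.2485, 0.0881]
tool_rot: [0.898, 0.441, -0.0, -0.0]
contact_force: [-1.4, -0.3, 0.2]
opening: 0.0871
[317. 167.] [238. 245.] [68. 49.] 12.3 0.0498 [ 67. 194.  80.]
[399. 184.] [329. 478.] [104. 103.] -62.5 0.048 [ 15. 143. 161.]
[282. 219.] [453. 103.] [123.  48.] 4.5 0.0494 [172. 119. 239.]
[344. 217.] [458. 273.] [121.  53.] 52.6 0.0492 [ 15. 142. 118.]
[448. 254.] [640. 507.] [162.  79.] 21.9 0.0495 [108. 216.  91.]
[437. 279.] [671. 439.] [188.  86.] 26.8 0.0491 [108. 217.  95.]
[126. 329.] [ 738. -259.] [338. 118.] -62.9 0.0445 [ 18.  35. 132.]
[308. 354.] [849. 120.] [67. 30.] 77.1 0.047 [ 17.  13. 115.]
t 44.38 pos [0.4374 0.2489 0.089 ] psi 52.3 F [-0.4 -0.2  0.9] tilt [ 0.002  0.001 -1.   ] open 0.0867
turn 0.0 then shift tool mm [-1.5 -0.6 83. ] q6 54.6
```

View pics/s15.png

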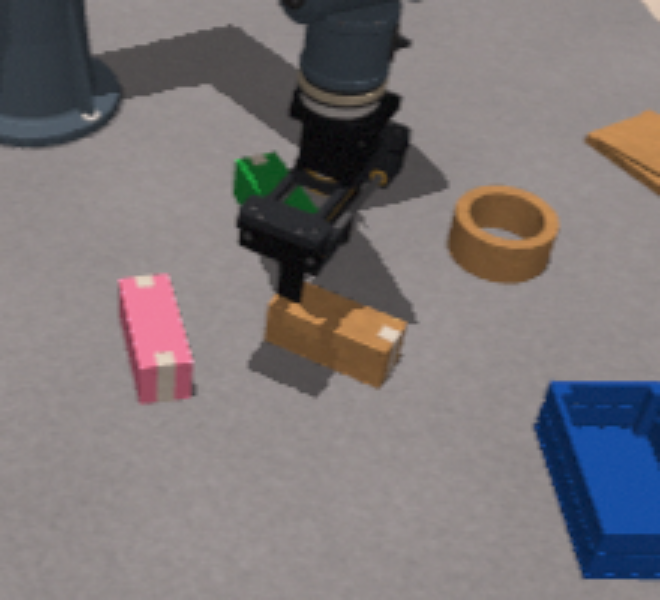

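```bash
python3 -m inch '[-0.001,0,0.03,0,-1,0,0,0.03,0,-1,0,0,0.022,0,-1,0,0,0,0,1,0,0,0,0,1]' 20; python3 -m inch '[0,0,0,0,1,0,0,0,0,1,0,0,0,0,1,0,0,0,0,1,0,0,0,0,1]';python3 -m inch '[0,0,0,0,1,0,0,0,0,1,0,0,0,0,1,0,0,0,0,1,0,0,0,0,1]';  python3 -m inch '[0,0,-0.01,0,1, 0,0,-0.02,0,1, 0,0,-0.025,0,1, 0,0,-0.025,0,1,0,0,-0.025,0,1]' ;  python3 -m inch '[0,0,-0.02,0,1, 0,0,-0.02,0,1, 0,0,-0.02,0,1, 0,0,-0.02,0,1,0,0,0,0,1]'
python3 - <<'E'
from h import *
plan(.646,.114,.006,17)
held('c1')
E
```

```text
clock: 44.8
tool_pos: [0.4365, 0.2481, 0.0066]
tool_rot: [0.898, 0.441, 0.001, 0.0]
contact_force: [-0.4, -1.0, 0.4]
opening: 0.0802
clock: 45.22
tool_pos: [0.436, 0.248, 0.0062]
tool_rot: [0.898, 0.441, 0.001, 0.0]
contact_force: [-0.1, -0.7, 1.2]
opening: 0.048
clock: 45.63
tool_pos: [0.436, 0.248, 0.0062]
tool_rot: [0.898, 0.441, 0.001, 0.0]
contact_force: [0.1, -1.0, 6.2]
opening: 0.0481
clock: 46.05
tool_pos: [0.4333, 0.2471, 0.1108]
tool_rot: [0.897, 0.441, -0.003, -0.0]
contact_force: [-0.7, -0.4, -5.3]
opening: 0.0482
clock: 46.47
tool_pos: [0.4367, 0.2484, 0.1935]
tool_rot: [0.898, 0.441, 0.003, 0.0]
contact_force: [1.6, -0.1, -4.0]
opening: 0.0481
t 46.47 pos [0.4367 0.2484 0.1935] psi 52.3 F [ 1.6 -0.1 -4. ] tilt [ 0.005  0.003 -1.   ] open 0.0481
turn 35.3 then shift tool mm [160.9 189.7 187.5] q6 54.5
scene 879
  z -0.082 n 33 x 0.019 0.049
  z -0.068 n 120 x 0.007 0.067
  z -0.052 n 162 x -0.003 0.064
  z -0.038 n 180 x -0.014 0.054
  z -0.022 n 148 x -0.024 0.044
  z -0.008 n 131 x -0.034 0.033
  z 0.008 n 82 x -0.033 0.024
  z 0.068 n 21 x 0.022 0.037
top 0
```

View pics/c1_scene.png

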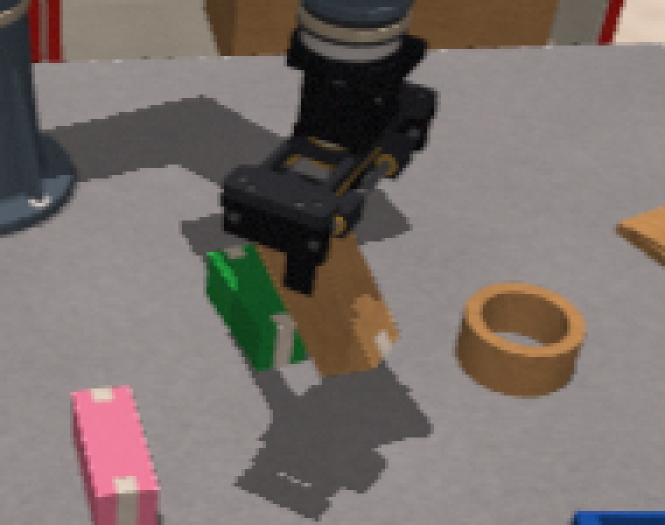

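```bash
python3 -m inch '[0,0,-0.01,0,1, 0,0,-0.02,0,1, 0,0,-0.01,0,1, 0,0,0,0,1,0,0,0,0,1]' 20;  python3 -m inch '[0.037,0,0,0,1, 0.030,0,0,0,1, 0.022,0,0,0,1, 0.014,0,0,0,1,0.006,0,0,0,1]' 20;python3 -m inch '[0,0,0,0,1, 0,0,0,0,1, 0,0,0,0,1, 0,0,0,0,1,0,0,0,0,1]'
python3 -c "
from h import *
held('c2')"
```

```text
clock: 46.98
tool_pos: [0.4344, 0.2475, 0.2289]
tool_rot: [0.898, 0.441, -0.001, -0.0]
contact_force: [-0.9, 0.2, -4.0]
opening: 0.0477
clock: 47.4
tool_pos: [0.5023, 0.3353, 0.2276]
tool_rot: [0.897, 0.441, -0.001, -0.0]
contact_force: [-0.3, 0.7, -4.2]
opening: 0.0481
clock: 47.82
tool_pos: [0.5014, 0.3334, 0.2303]
tool_rot: [0.898, 0.441, -0.0, 0.0]
contact_force: [0.0, -0.1, -3.6]
opening: 0.0481
scene 836
  z -0.098 n 12 x -0.001 0.016
  z -0.082 n 96 x -0.007 0.044
  z -0.068 n 149 x -0.013 0.042
  z -0.052 n 151 x -0.018 0.037
  z -0.038 n 150 x -0.023 0.031
  z -0.022 n 129 x -0.029 0.027
  z -0.008 n 88 x -0.034 0.021
  z 0.008 n 34 x -0.035 0.015
  z 0.068 n 25 x 0.023 0.039
top 2
```

```bash
python3 -m inch '[-0.006,0,0,0,1, -0.014,0,0,0,1, -0.022,0,0,0,1, -0.03,0,0,0,1,-0.037,0,0,0,1]' 20;python3 -m inch '[0,0,0,0,1, 0,0,0,0,1, 0,0,0,0,1, 0,0,0,0,1,0,0,0,0,1]'
python3 -c "
from h import *
held('c3')"
```

```text
clock: 48.33
tool_pos: [0.4358, 0.2476, 0.2307]
tool_rot: [0.897, 0.441, 0.001, 0.0]
contact_force: [-0.3, -1.9, -4.1]
opening: 0.0481
clock: 48.75
tool_pos: [0.4365, 0.2484, 0.2307]
tool_rot: [0.898, 0.441, 0.001, 0.0]
contact_force: [-0.2, 0.2, -3.6]
opening: 0.048
scene 787
  z -0.098 n 13 x -0.019 0.015
  z -0.082 n 119 x -0.021 0.028
  z -0.068 n 121 x -0.023 0.026
  z -0.052 n 130 x -0.027 0.023
  z -0.038 n 130 x -0.03 0.02
  z -0.022 n 107 x -0.033 0.018
  z -0.008 n 95 x -0.036 0.015
  z 0.008 n 47 x -0.036 0.014
  z 0.068 n 24 x -0.024 0.037
top 31
  z 0.023 n 22 x -0.03 -0.013
  z 0.068 n 9 x -0.031 -0.024
```

```bash
python3 -m inch '[0.034,0,0,0,1, 0.026,0,0,0,1, 0.018,0,0,0,1, 0.010,0,0,0,1,0.004,0,0,0,1]' 20;python3 -m inch '[0,0,0,0,1, 0,0,0,0,1, 0,0,0,0,1, 0,0,0,0,1,0,0,0,0,1]'
python3 -c "
from h import *
held('c4')"
```

```text
clock: 49.27
tool_pos: [0.4926, 0.322, 0.2299]
tool_rot: [0.897, 0.441, 0.0, -0.0]
contact_force: [0.8, 0.1, -4.7]
opening: 0.0478
clock: 49.68
tool_pos: [0.4912, 0.32, 0.2305]
tool_rot: [0.898, 0.441, -0.0, 0.0]
contact_force: [-0.4, 0.2, -4.2]
opening: 0.0478
scene 725
  z -0.098 n 15 x -0.028 0.018
  z -0.082 n 115 x -0.03 0.019
  z -0.068 n 128 x -0.03 0.017
  z -0.052 n 115 x -0.033 0.016
  z -0.038 n 128 x -0.035 0.015
  z -0.022 n 102 x -0.034 0.013
  z -0.008 n 68 x -0.038 0.013
  z 0.008 n 30 x -0.037 -0.013
  z 0.068 n 23 x 0.023 0.037
top 3
```

View pics/c4_scene.png

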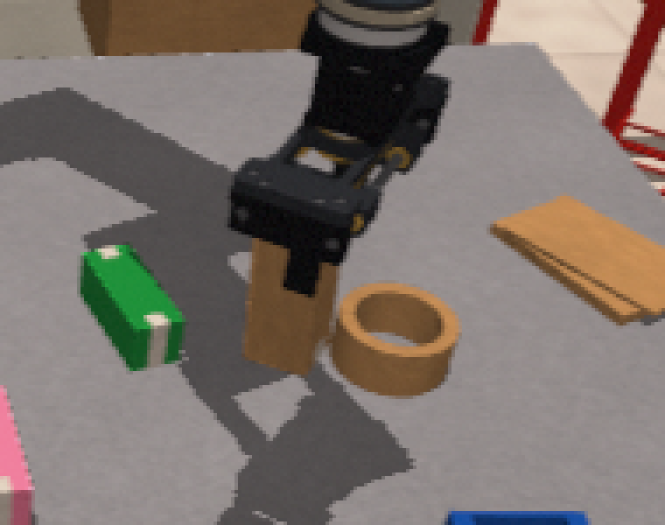

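```bash
python3 -m inch '[0,0,0,0,1, 0,0,0,0,1, 0,0,0,6.8,1, 0,0,0,6.8,1,0,0,0,6.8,1]' 60;python3 -m inch '[0,0,0,6.8,1, 0,0,0,6.8,1, 0,0,0,6.8,1, 0,0,0,6.8,1,0,0,0,6.8,1]';python3 -m inch '[0,0,0,6.8,1, 0,0,0,6.1,1, 0,0,0,0,1, 0,0,0,0,1,0,0,0,0,1]'
python3 - <<'E'
from h import *
plan(.3985,-.2537,.225,-15)
E
```

```text
clock: 50.2
tool_pos: [0.4916, 0.3206, 0.2303]
tool_rot: [0.962, 0.272, -0.0, 0.0]
contact_force: [-0.2, 1.3, -4.1]
opening: 0.0473
clock: 50.62
tool_pos: [0.4916, 0.3206, 0.2303]
tool_rot: [1.0, -0.021, 0.0, 0.0]
contact_force: [-0.5, -0.2, -4.2]
opening: 0.0478
clock: 51.03
tool_pos: [0.4916, 0.3207, 0.2303]
tool_rot: [0.992, -0.129, -0.0, 0.0]
contact_force: [0.3, 0.1, -4.2]
opening: 0.0476
t 51.03 pos [0.4916 0.3207 0.2303] psi -14.8 F [ 0.3  0.1 -4.2] tilt [-0.  0. -1.] open 0.0476
turn 0.2 then shift tool mm [ 58.7 578.9   5.3] q6 127.1
```

```bash
python3 -m inch '[0.0039,0.0386,0,0,1,0.0039,0.0386,0,0,1,0.0039,0.0386,0,0,1,0.0039,0.0386,0,0,1,0.0039,0.0386,0,0,1]' 60;python3 -m inch '[0.0039,0.0386,0,0,1,0.0039,0.0386,0,0,1,0.0039,0.0386,0,0,1,0.0039,0.0386,0,0,1,0.0039,0.0386,0,0,1]';python3 -m inch '[0.0039,0.0386,0,0,1,0.0039,0.0386,0,0,1,0.0039,0.0386,0,0,1,0.0039,0.0386,0,0,1,0.0039,0.0386,0,0,1]';python3 -m inch '[0,0,0,0,1,0,0,0,0,1,0,0,0,0,1,0,0,0,0,1,0,0,0,0,1]'
python3 - <<'E'
from h import *
plan(.5173,-.2855,.225,-15)
held('c5')
E
```

```text
clock: 51.45
tool_pos: [0.4601, 0.1278, 0.2306]
tool_rot: [0.992, -0.129, 0.0, 0.0]
contact_force: [0.7, -0.5, -4.0]
opening: 0.0478
clock: 51.87
tool_pos: [0.4292, -0.0641, 0.2308]
tool_rot: [0.992, -0.129, 0.001, 0.0]
contact_force: [1.5, 0.3, -3.8]
opening: 0.0474
clock: 52.28
tool_pos: [0.3979, -0.2558, 0.2308]
tool_rot: [0.992, -0.13, 0.001, 0.0]
contact_force: [0.5, -0.4, -3.7]
opening: 0.0476
clock: 52.7
tool_pos: [0.3984, -0.2522, 0.2303]
tool_rot: [0.992, -0.129, -0.0, -0.0]
contact_force: [-0.3, 0.9, -3.4]
opening: 0.0479
t 52.7 pos [ 0.3984 -0.2522  0.2303] psi -14.9 F [-0.3  0.9 -3.4] tilt [-0.001 -0.001 -1.   ] open 0.0479
turn 0.1 then shift tool mm [123.4   1.4   5.3] q6 58.9
scene 1092
  z -0.098 n 19 x -0.03 0.018
  z -0.082 n 126 x -0.03 0.019
  z -0.068 n 136 x -0.031 0.019
  z -0.052 n 143 x -0.037 0.017
  z -0.038 n 140 x -0.034 0.015
  z -0.022 n 115 x -0.036 0.014
  z -0.008 n 114 x -0.038 0.014
  z 0.008 n 116 x -0.038 0.011
  z 0.023 n 160 x -0.022 0.012
  z 0.068 n 21 x 0.017 0.039
top 0
```

View pics/c5_scene.png

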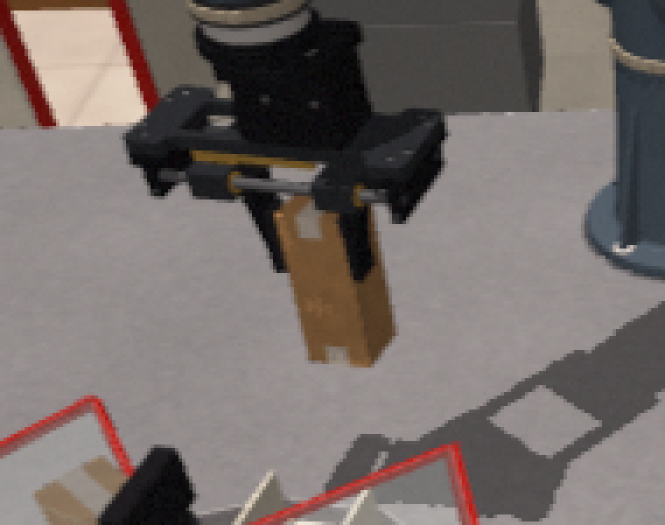

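Now in and down (grip sits nearer the top end; bottom about 92 mm below the grasp).

```bash
python3 -m inch '[0.02,0,0,0,1, 0.025,0,0,0,1, 0.03,0,0,0,1, 0.03,0,0,0,1,0.018,0,0,0,1]' 60;python3 -m inch '[0,0,0,0,1, 0,0,0.025,0,1, 0,0,0.025,0,1, 0,0,0.01,0,1,0,0,0,0,1]'; python3 -m inch '[0,0,0.012,0,1, 0,0,0.012,0,1, 0,0,0.01,0,1, 0,0,0,0,1,0,0,0,0,1]'
python3 - <<'E'
from h import *
held('c6')
plan(.5173,-.2855,.13,-15)
E
```

```text
clock: 53.22
tool_pos: [0.5209, -0.2858, 0.2306]
tool_rot: [0.992, -0.129, 0.002, 0.001]
contact_force: [-0.2, -0.2, -3.8]
opening: 0.048
clock: 53.63
tool_pos: [0.515, -0.2831, 0.1673]
tool_rot: [0.992, -0.13, -0.004, -0.002]
contact_force: [-0.4, 0.2, -5.1]
opening: 0.0474
clock: 54.05
tool_pos: [0.5172, -0.2854, 0.1366]
tool_rot: [0.991, -0.13, -0.0, -0.0]
contact_force: [0.4, 0.1, -3.5]
opening: 0.0476
scene 534
  z -0.038 n 49 x -0.035 0.013
  z -0.022 n 91 x -0.037 0.013
  z -0.008 n 106 x -0.04 0.012
  z 0.008 n 99 x -0.03 0.106
  z 0.023 n 154 x -0.037 0.12
  z 0.038 n 7 x -0.01 0.12
  z 0.068 n 24 x 0.009 0.038
top 13
t 54.15 pos [ 0.5179 -0.286   0.1373] psi -15.0 F [ 0.3  0.5 -3.9] tilt [ 0.002  0.001 -1.   ] open 0.0479
turn 0.0 then shift tool mm [-0.7 -0.4  7.3] q6 65.3
```

View pics/c6_scene.png

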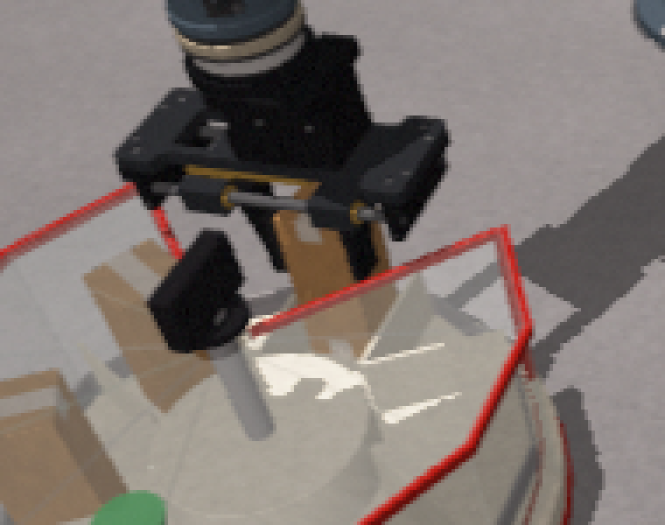

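```bash
python3 -m inch '[0,0,0.002,0,1, 0,0,0.002,0,1, 0,0,0.002,0,1, 0,0,0.002,0,1,0,0,0,0,1]' 60;python3 -m inch '[0,0,0.001,0,1, 0,0,0.001,0,1, 0,0,0.001,0,1, 0,0,0,0,1,0,0,0,0,1]'
```

```text
clock: 54.57
tool_pos: [0.517, -0.2854, 0.1279]
tool_rot: [0.991, -0.13, -0.0, -0.0]
contact_force: [0.2, -0.0, -3.9]
opening: 0.0478
clock: 54.98
tool_pos: [0.5172, -0.2855, 0.1252]
tool_rot: [0.991, -0.13, -0.0, -0.0]
contact_force: [-0.8, -0.3, -4.0]
opening: 0.0476
```

```bash
python3 -m inch '[0,0,0.001,0,1, 0,0,0.001,0,1, 0,0,0.001,0,1, 0,0,0,0,1,0,0,0,0,1]' 60
```

```text
clock: 55.4
tool_pos: [0.5176, -0.2858, 0.124]
tool_rot: [0.991, -0.13, 0.0, 0.0]
contact_force: [-0.7, 1.2, 5.3]
opening: 0.0477
```

```bash
python3 -m inch '[0,0,0.0005,0,1, 0,0,0,0,1, 0,0,0,0,1, 0,0,0,0,1,0,0,0,0,1]' 10;python3 -m inch '[0,0,0,0,0, 0,0,0,0,-0.3, 0,0,0,0,-0.5, 0,0,0,0,-0.5,0,0,0,0,-0.5]' 20
python3 - <<'E'
from h import *
plan(.5144,-.2847,.12,-15)
held('c7')
E
```

```text
clock: 55.82
tool_pos: [0.5191, -0.2864, 0.1231]
tool_rot: [0.991, -0.131, 0.002, 0.001]
contact_force: [2.0, 1.3, 5.5]
opening: 0.0478
clock: 56.23
tool_pos: [0.5167, -0.2854, 0.1213]
tool_rot: [0.991, -0.13, -0.001, -0.0]
contact_force: [-0.2, -0.4, -0.3]
opening: 0.0629
t 56.23 pos [ 0.5167 -0.2854  0.1213] psi -15.0 F [-0.2 -0.4 -0.3] tilt [-0.001 -0.    -1.   ] open 0.0629
turn 0.0 then shift tool mm [-2.4 -0.1  1.3] q6 65.3
scene 459
  z -0.022 n 21 x 0.008 0.019
  z -0.008 n 72 x 0.001 0.02
  z 0.008 n 104 x 0.0 0.02
  z 0.023 n 228 x -0.031 0.021
  z 0.038 n 22 x 0.1 0.119
  z 0.068 n 8 x 0.028 0.034
top 11
```

View pics/c7_scene.png

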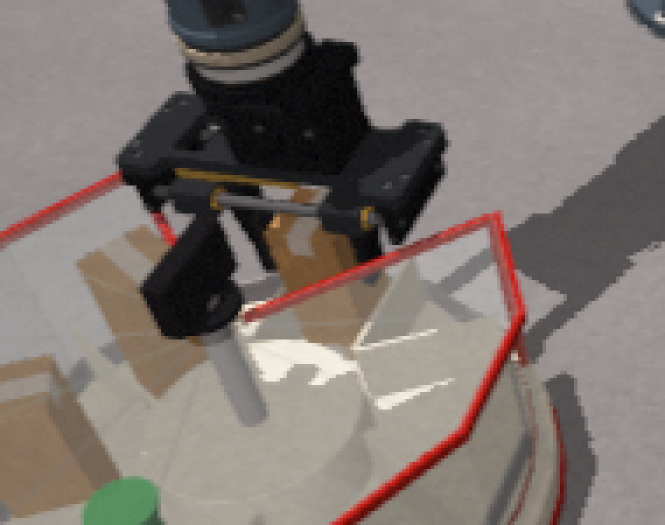

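```bash
python3 -m inch '[0,0,0,0,-0.6, 0,0,-0.01,0,-0.6, 0,0,-0.03,0,-0.6, 0,0,-0.04,0,-0.6,0,0,-0.04,0,-0.6]' 20; python3 -m inch '[0,0,-0.035,0,-0.6, 0,0,0,0,-0.6, 0,0,0,0,-0.6, 0,0,0,0,-0.6,0,0,0,0,-0.6]'
python3 - <<'E'
from h import *
plan(.6255,-.3145,.275,-15)
E
```

```text
clock: 56.75
tool_pos: [0.5165, -0.2851, 0.2428]
tool_rot: [0.991, -0.13, -0.001, -0.001]
contact_force: [0.3, 0.5, 0.3]
opening: 0.0693
clock: 57.17
tool_pos: [0.5163, -0.2848, 0.2755]
tool_rot: [0.991, -0.13, -0.001, -0.001]
contact_force: [0.9, 0.0, -0.5]
opening: 0.0694
t 57.17 pos [ 0.5163 -0.2848  0.2755] psi -15.0 F [ 0.9  0.  -0.5] tilt [-0.003 -0.001 -1.   ] open 0.0694
turn 0.0 then shift tool mm [113.2   0.4   0.5] q6 65.3
```

```bash
python3 -m inch '[0.028,0,0,0,-0.6,0.028,0,0,0,-0.6,0.028,0,0,0,-0.6,0.028,0,0,0,-0.6,0,0,0,0,-0.6]'; python3 -m inch '[0,0,0.02,0,-0.6,0,0,0.02,0,-0.6,0,0,0.02,0,-0.6,0,0,0,0,-0.6,0,0,0,0,-0.6]';python3 - <<'E'
from h import *
plan(.6255,-.3145,.215,-15)
p,d=arm.snapshot("scene"); cv2.imwrite("pics/s16.png",cv2.resize(p[130:350,0:220],None,fx=2.7,fy=2.7))
E
```

```text
clock: 57.58
tool_pos: [0.629, -0.3154, 0.2735]
tool_rot: [0.992, -0.13, 0.0, -0.0]
contact_force: [0.6, -0.1, 1.0]
opening: 0.0695
clock: 58.0
tool_pos: [0.6238, -0.3136, 0.214]
tool_rot: [0.991, -0.13, -0.003, -0.002]
contact_force: [0.5, -0.0, -0.5]
opening: 0.0695
t 58.0 pos [ 0.6238 -0.3136  0.214 ] psi -15.0 F [ 0.5 -0.  -0.5] tilt [-0.006 -0.002 -1.   ] open 0.0695
turn 0.0 then shift tool mm [ 1.9  0.5 -1. ] q6 69.2
```

View pics/s16.png

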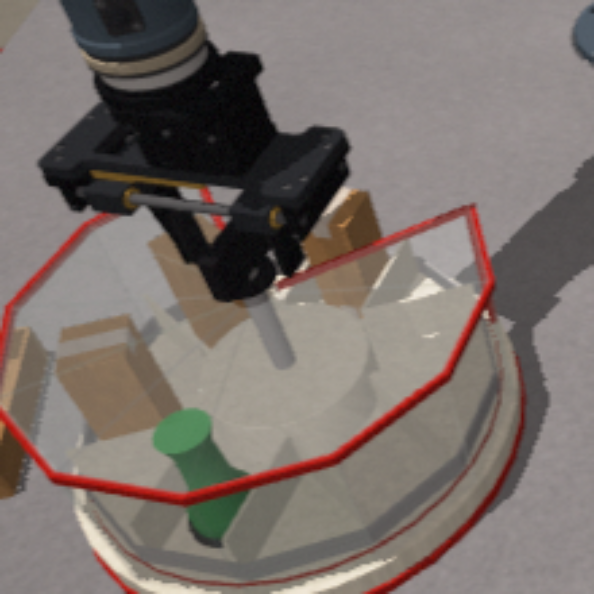

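```bash
python3 -m inch '[0,0,0,0,1,0,0,0,0,1,0,0,0,0,1,0,0,0,0,1,0,0,0,0,1]' 20;python3 -m inch '[0,0,0,0,1,0,0,0,0,1,0,0,0,0,1,0,0,0,0,1,0,0,0,0,1]' 40; python3 -m inch '[0,0,0,-2,1, 0,0,0,-4,1,0,0,0,-5,1,0,0,0,-5,1,0,0,0,-5,1]' 40; python3 -m inch '[0,0,0,-5,1, 0,0,0,-5,1,0,0,0,-5,1,0,0,0,-5,1,0,0,0,-5,1]'; python3 -m inch '[0,0,0,-5,1, 0,0,0,-4,1,0,0,0,-3,1,0,0,0,-2,1,0,0,0,0,1]';python3 -m inch '[0,0,0,0,0, 0,0,0,0,-0.5,0,0,0,0,-0.5,0,0,0,0,-0.5,0,0,-0.01,0,-0.5]' 20; python3 -m inch '[0,0,-0.03,0,-0.6, 0,0,-0.03,0,-0.6,0,0,-0.03,0,-1,0,0,-0.03,0,-1,0,0,-0.03,0,-1]'
```

```text
clock: 58.47
tool_pos: [0.6257, -0.3147, 0.2176]
tool_rot: [0.991, -0.13, 0.001, 0.0]
contact_force: [0.1, -0.1, 0.1]
opening: 0.0443
clock: 58.88
tool_pos: [0.6248, -0.3169, 0.2168]
tool_rot: [0.991, -0.131, -0.0, 0.002]
contact_force: [-2.2, -4.9, -1.0]
opening: 0.0155
clock: 59.3
tool_pos: [0.6248, -0.317, 0.2168]
tool_rot: [0.999, 0.053, -0.0, 0.002]
contact_force: [-1.5, -5.3, -1.2]
opening: 0.0159
clock: 59.72
tool_pos: [0.6249, -0.3172, 0.2168]
tool_rot: [0.963, 0.269, -0.001, 0.002]
contact_force: [-0.8, -5.4, -1.1]
opening: 0.0159
clock: 60.13
tool_pos: [0.625, -0.3172, 0.2168]
tool_rot: [0.924, 0.383, -0.001, 0.002]
contact_force: [-0.8, -5.2, -1.0]
opening: 0.0157
clock: 60.55
tool_pos: [0.6243, -0.3133, 0.2247]
tool_rot: [0.924, 0.383, -0.001, -0.002]
contact_force: [0.3, 0.2, -0.4]
opening: 0.0412
clock: 60.97
tool_pos: [0.6254, -0.314, 0.3794]
tool_rot: [0.924, 0.383, 0.0, 0.0]
contact_force: [1.7, 0.0, 0.8]
opening: 0.0744
```

```bash
python3 -m inch '[0.028,-0.028,0,0,-1,0.028,-0.028,0,0,-1,0.028,-0.028,0,0,-1,0.028,-0.028,0,0,-1,0.028,-0.028,0,0,-1]'; python3 -m inch '[0.028,-0.028,0,0,-1,0.028,-0.028,0,0,-1,0.028,-0.028,0,0,-1,0.028,-0.028,0,0,-1,0,0,0,0,-1]'
python3 - <<'E'
from h import *
plan(.6255,-.3145,.215,-15)
for n in ("top","scene"):
    p,d=arm.snapshot(n); cv2.imwrite(f"pics/{n}17.png",p); W=cloud(n,d)
    c=p[90:260,330:560] if n=="top" else p[150:370,0:220]
    cv2.imwrite(f"pics/{n}17c.png",cv2.resize(c,None,fx=3,fy=3))
    dark=p.max(2)<70
    m=dark&(W[...,2]>0.195)&(W[...,2]<0.26)&(abs(W[...,1]+0.31)<0.06)&(abs(W[...,0]-0.62)<.06)&(W[...,2]>.235)
    print(cv2.minAreaRect((W[m][:,:2]*1000).astype(np.float32)))
    for o in cartons(n,p,W): print(*o)
E
```

```text
clock: 61.38
tool_pos: [0.6251, -0.1146, 0.378]
tool_rot: [0.924, 0.383, 0.001, 0.0]
contact_force: [0.2, 0.4, -0.3]
opening: 0.0868
clock: 61.8
tool_pos: [0.6244, 0.0498, 0.3782]
tool_rot: [0.922, 0.387, 0.001, -0.002]
contact_force: [-0.0, -0.9, -0.2]
opening: 0.0873
t 61.8 pos [0.6244 0.0498 0.3782] psi 45.5 F [-0.  -0.9 -0.2] tilt [ 0.004 -0.003 -1.   ] open 0.0873
turn 60.5 then shift tool mm [ 95.4 351.6 163.2] q6 38.7
((622.1525268554688, -313.04705810546875), (58.455509185791016, 17.502788543701172), 45.38343811035156)
[164. 170.] [650. 478.] [162. 104.] -4.9 0.0536 [109. 206. 115.]
[407. 215.] [ 529. -265.] [296. 165.] 82.0 0.0456 [ 33.  23. 228.]
[158. 274.] [325. 479.] [103. 102.] -15.9 0.0471 [ 16. 135. 175.]
((628.6697387695312, -314.0703125), (63.63264846801758, 15.300287246704102), 46.18145751953125)
[323. 174.] [265. 252.] [125.  50.] 14.1 0.0493 [ 67. 198. 145.]
[399. 184.] [329. 477.] [104. 102.] -49.1 0.048 [ 15. 142. 162.]
[282. 219.] [453. 104.] [124.  48.] 4.6 0.0492 [173. 126. 143.]
[442. 267.] [653. 477.] [162. 103.] -5.3 0.0496 [108. 216.  97.]
[124. 329.] [ 724. -273.] [362. 157.] -66.9 0.0434 [ 19.   34.  135.5]
[308. 354.] [846. 119.] [68. 32.] 73.0 0.0474 [ 17.  14. 117.]
```

View pics/top17.png

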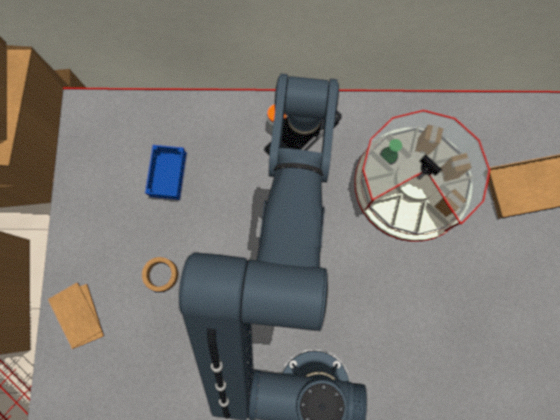

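View pics/scene17c.png

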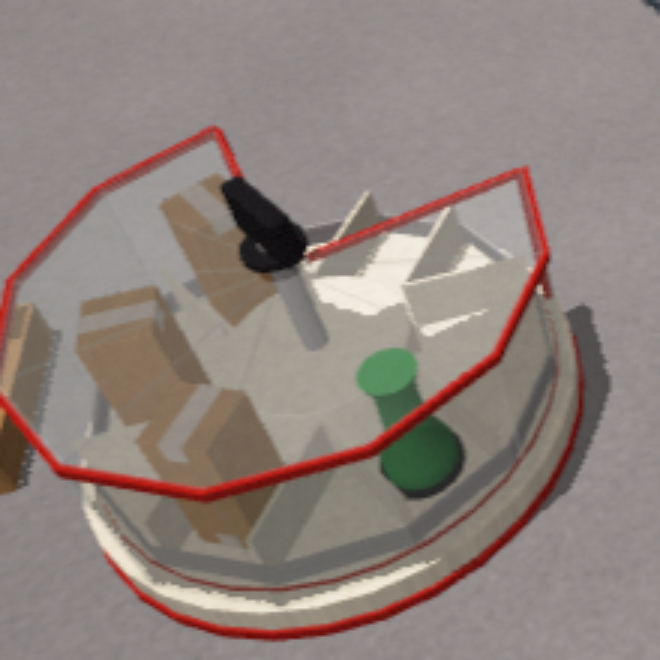

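View pics/top17c.png

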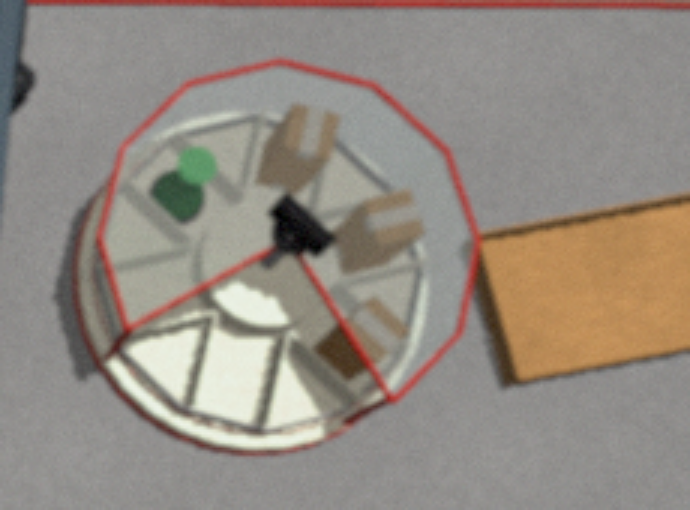

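```bash
python3 -m inch '[0,0,0,0,-1,0,0,0,0,-1,0,0,0,0,-1,0,0,0,0,-1,0,0,0,0,-1]'; python3 -c "
from station import arm
print(arm.sign_off())"
```

```text
clock: 62.32
tool_pos: [0.6255, 0.0406, 0.3767]
tool_rot: [0.924, 0.382, -0.0, -0.0]
contact_force: [-0.1, -0.5, -0.9]
opening: 0.0874
the job is handed in; nothing more can be done
None
```

All three cartons that lay on the counter are in the showcase, each in its own bay and standing on its heavy end. I handed the job in at 62 s. I saw no fourth carton, and left the green and pink boxes alone.

I found each heavy end by lifting the carton lightly near one end:
- **Two cartons** stayed level, which meant the heavy end was under the fingers, so I gripped them again at the other end.
- **One carton** swung heavy end down on the first lift.

They hung 20 to 40 degrees off upright instead of nearly upright. I swung them to within about 8 degrees with short jerks along the counter before gripping firmly. Each one stood straight once set down and released.

Last checks before handing in, from both cameras:
- **Cartons and vase:** all three cartons stand in neighbouring bays and the vase is still in its own bay. I judged uprightness under the cover by eye only.
- **Showcase:** the grip bar is at about 45 to 46 degrees, within about 1.5 degrees of a click position (45 degrees), with an empty bay at the gap.
- **Other objects:** the crate and tape are within about 1 mm of where they started. The jar is too, as seen by the scene camera; in the top view the arm partly hid it.
- **Robot:** it was clear of everything and at rest. The highest force I read was about 29 N, while setting down the first carton.

The two cameras disagreed by 3 to 6 mm sideways. I used the average, and the fit of the fingers on the bar agreed with it to within about 2 mm.

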